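# Evening medicines: light on, cases into the box, lock it, prove it, light off

## Task

Pull the nightlight's knob up until it clicks out (light on), then put every red pill case that is out on the console into the open medicine box, side by side and not stacked, tip the lid over so that it closes, and slide the black catch to its end stop over the lid's tab. With the box locked, take the lid's handle and tug straight up with a force that rises to about 12 N and stop there to prove it holds (never wrench it), let go, and only then push the nightlight's knob fully home (light off). Keep the light on until the tug is done, and leave all the other things on the console where they are.

Things in the scene. Friction and masses are not known exactly. Their poses are not given: they have to be found in the camera images.
- nightlight: grey nightlight fixed to the console, base 110 (x) x 190 (y) x 44 mm tall with a cream dome (84 mm across, centre at y = -42 mm, top at z = 122 mm). Origin: centre of its underside. Its push-pull knob stands upright on the base top at x = 0, y = +58 mm
- lamp_knob (a joint): push-pull knob switch, sliding straight up. 0 = pushed home (off, at the start), 0.018 m = pulled out to the detent (on). An over-centre detent: about 5 to 7 N to pull it out or push it in, past mid-travel it snaps to the nearer end and stays. Black knob 36 mm in diameter and 26 mm tall; at 0 its underside is 54 mm and its top 80 mm above the console, 10 mm of stem free below it
- knob_grip (a point): centre of the black knob (moves with it); 67 mm above the console when home, 85 mm when out; knob top is 13 mm above this point
- medbox: white steel medicine box fixed to the console, inside 150 (x) x 240 (y) mm, walls 6 mm, inner floor 8 mm and rim 66 mm above the console (58 mm clear under the lid: one layer of cases, not two). Origin: centre of its underside; +x points to the hinge side, away from the robot, z up. In front (at -x) is a lock ledge 44 mm deep, 200 mm wide, 50 mm high, with the sliding catch
- lid (a joint): white lid of the box, 162 x 252 x 8 mm, 0.25 kg, hinged along the box's far (+x) rim at x = +81 mm, z = 66 mm in the box frame. 0 = closed, grows as it opens; starts leaning back against its stop at 1.9 rad. Soft-close hinge: light and damped; pushed towards the robot past about 1.3 rad it sinks shut by itself within about 8 s, the sooner the further it was tipped
- lid_edge (a point): middle of the lid's free edge, 162 mm from the hinge; when the lid stands open it is the top of the lid (about 225 mm above the console). The lid extends 126 mm to either side of it along the box's y
- lid_handle (a point): middle of the black bow handle on the lid's outer face: a 10 mm round bar, 90 mm long along the box's y, 135 mm from the hinge, centre line 38 mm off the lid's inner face (30 mm off the outer face, 25 mm free below it). With the lid closed it lies on top, 104 mm above the console; with the lid open it points away from the robot
- lid_tab: spring-steel tab 20 x 40 x 5 mm on the middle of the lid's free edge, sticking out 18 mm; it comes to rest over the lock ledge when the lid is closed. Origin: its centre
- lock_catch (a joint): black sliding catch on the lock ledge, sliding along the box's -y. Starts at 0 to 0.006 m (clear of the tab), 0.055 m = end stop (locked: its tongue is over the tab). Its grip stands at x = -114 mm, y = +55 mm minus this value in the box frame. Friction about 2 N, stays where it is left. Slide it only once the lid is closed, else the tongue is in the tab's way
- catch_grip (a point): centre of the catch's grip, a block 18 (x) x 40 (y) mm whose top is 12 mm above this point and 102 mm above the console; its finger space reaches 12 mm below this point, lower down a steel tongue sticks out towards the lid
- lock_tongue: spring-steel tongue of the catch, 24 x 40 x 4 mm. When locked it stands 2 mm above the lid's tab, and it and the tab together give about 1 mm per 3 N when the lid is pulled up against them. A pull of 12 N up at the handle loads it with about 6 to 8 N; over 20 N on it is wrenching. Origin: its centre
- case_a: red plastic travel pill case: square foot 52 x 52 x 17 mm with a round ribbed twist lid 50 mm across on top, 32 mm tall in all, about 70 g, standing upright on the console at the start. Origin: centre of its underside; x and y are the flats of the foot, z up through the lid. May be absent (None): three or all four of them are out on a given evening
- case_b: red plastic travel pill case: square foot 52 x 52 x 17 mm with a round ribbed twist lid 50 mm across on top, 32 mm tall in all, about 70 g, standing upright on the console at the start. Origin: centre of its underside; x and y are the flats of the foot, z up through the lid. May be absent (None): three or all four of them are out on a given evening
- case_c: red plastic travel pill case: square foot 52 x 52 x 17 mm with a round ribbed twist lid 50 mm across on top, 32 mm tall in all, about 70 g, standing upright on the console at the start. Origin: centre of its underside; x and y are the flats of the foot, z up through the lid. May be absent (None): three or all four of them are out on a given evening
- case_d: red plastic travel pill case: square foot 52 x 52 x 17 mm with a round ribbed twist lid 50 mm across on top, 32 mm tall in all, about 70 g, standing upright on the console at the start. Origin: centre of its underside; x and y are the flats of the foot, z up through the lid. May be absent (None): three or all four of them are out on a given evening
- tray: bystander: round aluminium tray, 220 mm across, rim 9 mm high. Origin: centre of its underside
- paperweight: bystander: green glass paperweight, 72 mm across, 48 mm tall, on the tray. Origin: centre of its underside
- shoehorn: bystander: wooden shoehorn lying flat, 180 mm long along its x, 36 mm wide, 9 mm thick. Origin: about its middle, underside
- key_bowl: bystander: blue hard-silicone key bowl, 124 mm across, 46 mm tall, keys in it. Origin: centre of its underside
- tin: bystander: small round blue tin with a metal lid, 44 mm across, 22 mm tall, among the pill cases; not a pill case. Origin: centre of its underside
- specs_case: bystander: dark spectacles case, 155 mm long along its x, 58 wide, 36 tall. Origin: centre of its underside
- sanitiser: bystander: clear bottle, 54 mm across, 130 mm tall. Origin: centre of its underside
Not all that is in view belongs to the job. Leave any purple or yellow look-alike of the case_a alone.

How it is judged:
On the way, in this order (a step that is already met when the one before it is completed fails the run):
1. nightlight knob pulled out to its detent (value of joint lamp_knob above 0.015 m), for 0.3 s.
2. every red pill case lies in the open box, light on (value of joint lamp_knob above 0.015 m and value of joint lid above 1 rad and x of case_a in the frame of medbox between -0.075 and 0.075 m and y of case_a in the frame of medbox between -0.12 and 0.12 m and z of each of case_a, case_b, case_c, case_d in the frame of medbox below 0.062 m and x of case_b in the frame of medbox between -0.075 and 0.075 m and y of case_b in the frame of medbox between -0.12 and 0.12 m and x of case_c in the frame of medbox between -0.075 and 0.075 m and y of case_c in the frame of medbox between -0.12 and 0.12 m and x of case_d in the frame of medbox between -0.075 and 0.075 m and y of case_d in the frame of medbox between -0.12 and 0.12 m and linear speed of each of case_a, case_b, case_c, case_d below 0.05 m/s), for 0.2 s.
3. lid closed over them, light on (value of joint lamp_knob above 0.015 m and value of joint lid below 0.04 rad and x of case_a in the frame of medbox between -0.075 and 0.075 m and y of case_a in the frame of medbox between -0.12 and 0.12 m and z of each of case_a, case_b, case_c, case_d in the frame of medbox below 0.062 m and x of case_b in the frame of medbox between -0.075 and 0.075 m and y of case_b in the frame of medbox between -0.12 and 0.12 m and x of case_c in the frame of medbox between -0.075 and 0.075 m and y of case_c in the frame of medbox between -0.12 and 0.12 m and x of case_d in the frame of medbox between -0.075 and 0.075 m and y of case_d in the frame of medbox between -0.12 and 0.12 m), for 0.2 s.
4. catch slid to its end stop with the lid closed, light on (value of joint lamp_knob above 0.015 m and value of joint lid below 0.04 rad and value of joint lock_catch above 0.051 m), for 0.2 s.
5. lid tugged up against the locked catch: at least 3 N on the tongue, light on (value of joint lamp_knob above 0.015 m and value of joint lock_catch above 0.051 m and contact force between lid_tab and lock_tongue above 3 N), for 0.2 s.
6. nightlight knob pushed home (value of joint lamp_knob below 0.003 m and contact force between lid_tab and lock_tongue below 2 N and value of joint lock_catch above 0.051 m), for 0.2 s.
At the end, for the whole second after the job is handed in: The knob is home (within 3 mm), the lid closed (within 0.04 rad), the catch at its end stop (within 4 mm), and every red pill case that was out lies inside the box; the other things are within 5 cm of where they were (value of joint lamp_knob below 0.003 m and value of joint lid below 0.04 rad and value of joint lock_catch above 0.051 m and x of case_a in the frame of medbox between -0.075 and 0.075 m and y of case_a in the frame of medbox between -0.12 and 0.12 m and z of each of case_a, case_b, case_c, case_d in the frame of medbox below 0.062 m and x of case_b in the frame of medbox between -0.075 and 0.075 m and y of case_b in the frame of medbox between -0.12 and 0.12 m and x of case_c in the frame of medbox between -0.075 and 0.075 m and y of case_c in the frame of medbox between -0.12 and 0.12 m and x of case_d in the frame of medbox between -0.075 and 0.075 m and y of case_d in the frame of medbox between -0.12 and 0.12 m and linear speed of each of case_a, case_b, case_c, case_d below 0.05 m/s); the robot touches nothing.
It fails at once if the lid is wrenched: more than 20 N on the catch's tongue (contact force between lid_tab and lock_tongue above 20 N).
It fails at once if a bystander is moved by more than 5 cm (distance of any of tray, paperweight, shoehorn, key_bowl, tin, specs_case, sanitiser from where it was at the start of the episode above 0.05 m).
Of case_a, case_b, case_c, case_d only 3 to 4 are there at a start; the rules pass over those that are not, and their reading is None.
At some moment in a run one of case_a, case_b, case_c, case_d may be knocked a few centimetres aside while the robot is not near it.
Once in a run the grip may slacken for a moment while it holds something.
It also fails if it takes over 208 s, if anything falls off the work surface, if the arm or the gripper's body presses on something with over 40 N, if the wrist force passes 120 N, or if a joint passes its speed limit or range.

## Robot

A 6-joint arm with a two-finger parallel gripper is mounted at the origin on the work surface. World frame = base frame: x ahead of the robot, y to its left, z up, the work surface at z = 0. Lengths are in m, angles in rad, forces in N, time in s.
With the tool pointing down it reaches from about 0.25 to 0.775 m from the base axis. Payload 4 kg.
Tool frame: the origin (TCP) lies between the finger pads; the fingertips stand 14 mm ahead of it and the grasp point (between the pads) lies 5 mm behind it (arm.tip_extent is the distance from the TCP to the fingertips, in m); x points along the fingers, z is the direction in which the jaws open and shut, and the axes are right-handed (so a half turn about x gives the same grasp; the last joint's range is limited). The gripper opens to 94 mm and grips with 3 to 60 N. Pads are 16 mm wide; open, the fingers measure 119 mm over their backs; the gripper's body (75 mm by 177 mm) begins 78 mm behind the grasp point.
Start: joints at [1.206, 0.087, 1.371, -0, 1.684, -0.103], TCP at [0.142, 0.531, 0.22] pointing down, gripper open.
Joint ranges: [-3.1, 3.1], [-0.76, 2.03], [0.27, 2.55], [-1.08, 4.22], [0.17, 2.65], [-2.57, 2.57]. Speed limits (rad/s): [2.79, 2.79, 3.14, 3.14, 3.14, 3.14].

## Interface

Orientations are given as a rotation vector (axis times angle).
In Python, from workcell import sense, optics, arm gives the robot as it stands. The module is installed in compiled form; this text tells all that it offers.
- The arm moves only by the tool send_rows, never from a script. Its argument "increments" is a list that holds one entry, the list of rows, each a list of 5 numbers: the closure, from 0 (fully open) to 1 (shut), then the shift along the tool's x, y, z in m, then the turn about the tool's x in degrees. In form: [[[fingers, dx, dy, dz, twist], ...]]. A call has 1 to 12 rows; each row is the pose to reach, as a shift and turn from the pose measured when the call began, along the tool's axes at that moment; what a row does not reach only later rows make up. A row lasts 1/12 s, in which the tool goes at most 41.7 mm and 7.16 degrees, less where a joint would pass 70% of its speed; a pose out of reach is approached as far as the arm can. A call with a gripper value outside its range is refused whole. The fingers move at their own pace and stop on an object; "newtons" is the grip in N (left out, the last holds). Time passes only in rows, so rows that repeat a pose let the fingers close. It gives the time, the measured TCP pose, the force and the opening at its end, in the units of the state.
- sense(): the state, without advancing time (a new reading comes with each control period).
- optics.read_camera(name): name is "side" or "top"; returns a dict with "image" (420x560x3 uint8, red, green, blue), "camera_matrix" (3x3 intrinsics, pixels), "extrinsics" (4x4, takes a point from camera to world coordinates). Camera axes: x right, y up, looking along -z (the intrinsics and any distortion apply to the point x, -y, -z); pixel columns grow to the right and rows downward; lengths in m; the calibration is good to about 2 mm. A picture is of the moment at which its call begins. There is no depth.
- arm.job_done(): hands the job in, once; it reports no verdict.
The state is a dict: "time_s": time; "joint_pos": joint angles; "dq": joint speeds; "effort": joint torques, N m; "ee_pos": TCP position; "ee_rot": TCP orientation; "contact_force": force on the tool from outside, world axes, zero at the start; "ft_torque": the same for the moment, N m; "width": finger opening in m.
Only numpy, scipy, OpenCV 4.12 (cv2) and the standard library are available. Lean on these libraries where they do the work, as an engineer would, in place of code of your own. Each camera call takes 0.05 s, during which the arm holds its last target.

## Working session

There is one attempt and no reset: what is moved stays moved. The work goes in short steps, Python scripts to look and compute and a tool call to move; the robot and the scene stay as the last step left them, time stands still between calls to the robot, and variables do not carry over. Pictures are saved under pics/ and viewed, and the job is handed in when it is done.

Besides the shell and the picture viewer there is one more tool, called after "Request:" by a JSON object that holds its "api" and its "payload". send_rows: Moves the arm, as the interface text tells. Its arguments: {"type":"object","properties":{"increments":{"type":"array"},"newtons":{"type":"number"}},"required":["increments"]}

```bash
mkdir -p pics; ls
python3 - <<'E'
from workcell import sense, optics, arm
import cv2
s=sense(); print(s)
for n in ("side","top"):
    c=optics.read_camera(n); cv2.imwrite(f"pics/{n}0.png",c["image"][:,:,::-1]); print(n,c["camera_matrix"],c["extrinsics"],[k for k in c])
E
```

```text
pics
{'time_s': 0.0, 'joint_pos': array([ 1.20590384e+00,  8.79415173e-02,  1.37226897e+00,  8.45334811e-06,
        1.68362927e+00, -1.03112571e-01]), 'dq': array([ 0.00012581, -0.00071604, -0.00106057, -0.00112088, -0.00027101,
       -0.00061025]), 'effort': array([-3.24103585e-04, -3.40166438e+01, -3.02434015e+01,  7.17181969e-02,
        3.29015718e-02, -1.50947490e-04]), 'ee_pos': array([0.14215551, 0.53075446, 0.21830408]), 'ee_rot': array([-1.0154847 ,  1.32370549,  1.01353482]), 'contact_force': array([ 0.76674916,  0.11534032, -0.70254735]), 'ft_torque': array([ 0.00580118, -0.04184155,  0.0174846 ]), 'width': 0.09395326598929708}
side [[521.19267149   0.         283.90110925]
 [  0.         521.19267149 205.8920187 ]
 [  0.           0.           1.        ]] [[ 0.96519978  0.15394519 -0.2114007   0.27162678]
 [-0.26142656  0.54713706 -0.79517117 -1.06784812]
 [-0.00674762  0.8227648   0.56834193  0.88260197]
 [ 0.          0.          0.          1.        ]] ['image', 'camera_matrix', 'extrinsics']
top [[406.317583     0.         287.34060663]
 [  0.         406.317583   211.56980704]
 [  0.           0.           1.        ]] [[-0.02087734  0.99291417 -0.11698543  0.42189177]
 [-0.99963036 -0.02276894 -0.01485631  0.01786931]
 [-0.01741468  0.11663203  0.99302251  1.17558336]
 [ 0.          0.          0.          1.        ]] ['image', 'camera_matrix', 'extrinsics']
```

View pics/side0.png

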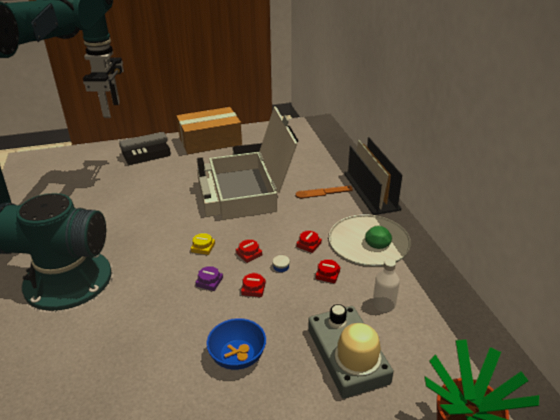

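View pics/top0.png

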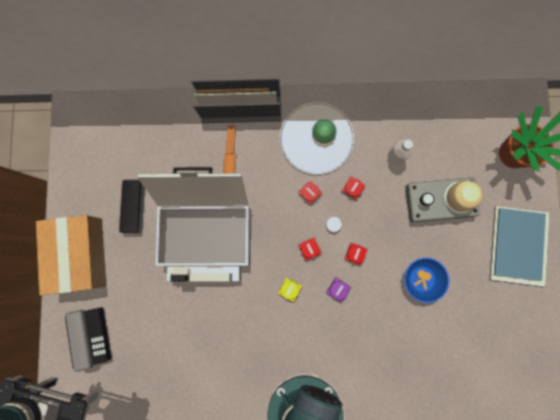

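Four red cases are out: in the top view at about (311,192), (354,187), (310,249) and (357,254). The box is at (203,237), the nightlight knob at (428,200) and the tin at (334,225). Next I measure these.

```bash
cat > h.py <<'E'
import numpy as np, cv2
from scipy.spatial.transform import Rotation as R
from workcell import sense, optics, arm
np.set_printoptions(precision=4,suppress=True)
def cam(n): return optics.read_camera(n)
def ray(c,u,v):
    K=c["camera_matrix"];E=c["extrinsics"]
    d=np.array([(u-K[0,2])/K[0,0],-(v-K[1,2])/K[1,1],-1.]); return E[:3,3],E[:3,:3]@d
def onz(c,u,v,z):
    o,d=ray(c,u,v); return o+d*(z-o[2])/d[2]
def proj(c,p):
    E=c["extrinsics"];K=c["camera_matrix"]; q=E[:3,:3].T@(np.asarray(p)-E[:3,3]); return np.array([K[0,0]*q[0]/-q[2]+K[0,2], K[1,1]*(-q[1])/-q[2]+K[1,2]])
def tri(c1,p1,c2,p2):
    o1,d1=ray(c1,*p1);o2,d2=ray(c2,*p2)
    t=np.linalg.lstsq(np.c_[d1,-d2],o2-o1,rcond=None)[0]
    a=o1+d1*t[0];b=o2+d2*t[1]; return (a+b)/2,np.linalg.norm(a-b)
def red(img):
    h=cv2.cvtColor(img,cv2.COLOR_RGB2HSV)
    return (((h[...,0]<5)|(h[...,0]>174))&(h[...,1]>170)&(h[...,2]>80)).astype(np.uint8)
def blobs(m,amin=40):
    n,l,s,c=cv2.connectedComponentsWithStats(m); return [(c[i],s[i]) for i in range(1,n) if s[i,4]>=amin], l
def save(c,name,box=None,k=1):
    im=c["image"]
    if box: im=im[box[1]:box[3],box[0]:box[2]]
    im=cv2.resize(im,None,fx=k,fy=k,interpolation=cv2.INTER_CUBIC); cv2.imwrite(f"pics/{name}.png",im[:,:,::-1])
def st():
    s=sense();M=R.from_rotvec(s["ee_rot"]).as_matrix()
    print("t",round(s["time_s"],2),"pos",s["ee_pos"],"F",s["contact_force"],"w",round(s["width"],4),"q",s["joint_pos"]);print(M);return s,M
def go(p,s=None):
    s=s or sense();M=R.from_rotvec(s["ee_rot"]).as_matrix(); return M.T@(np.asarray(p)-s["ee_pos"])
E
python3 - <<'E'
from h import *
s,M=st()
t=cam("top");d=cam("side")
for n,c in (("top",t),("side",d)):
    m=red(c["image"])
    m=cv2.morphologyEx(m,cv2.MORPH_CLOSE,np.ones((5,5),np.uint8))
    bs,l=blobs(m)
    for b,ss in bs:
        k=int(l[int(b[1]),int(b[0])])
        r=cv2.minAreaRect(np.argwhere(l==k)[:,::-1].astype(np.float32)) if k else None
        print(n,b,ss,[onz(c,*b,z)[:2] for z in (.0,.016,.02)],r)
save(t,"t_box",(130,150,290,300),5)
save(t,"t_lamp",(390,150,490,230),7)
save(d,"s_box",(180,95,320,230),5)
save(d,"s_lamp",(290,280,410,400),5)
E
```

```text
t 0.1 pos [0.1422 0.5308 0.2184] F [ 0.5564 -0.4795 -0.2089] w 0.0944 q [ 1.2059  0.0879  1.3721 -0.      1.6836 -0.1031]
[[-0.0007 -0.9659  0.2588]
 [-0.0018  0.2588  0.9659]
 [-1.      0.0002 -0.002 ]]
top [354.0205 189.2397] [346 180  17  19 146] [array([ 0.6216, -0.1609]), array([ 0.6189, -0.1584]), array([ 0.6182, -0.1578])] None
top [309.4647 248.8922] [300 239  20  21 269] [array([ 0.4507, -0.026 ]), array([ 0.4503, -0.0254]), array([ 0.4502, -0.0252])] ((309.5, 249.00001525878906), (16.546903610229492, 16.099689483642578), 63.43495178222656)
top [355.7007 253.6496] [346 244  20  20 274] [array([ 0.4343, -0.1582]), array([ 0.4341, -0.1558]), array([ 0.4341, -0.1552])] ((355.8448181152344, 253.63795471191406), (16.89827537536621, 16.526885986328125), 21.801406860351562)
side [309.164  239.5741] [297 231  25  19 317] [array([ 0.624 , -0.0074]), array([ 0.6176, -0.0266]), array([ 0.616 , -0.0314])] ((309.71551513671875, 239.163818359375), (21.928178787231445, 17.595062255859375), 23.198591232299805)
side [248.5748 248.8563] [236 240  26  20 341] [array([ 0.4567, -0.0019]), array([ 0.4533, -0.0212]), array([ 0.4525, -0.026 ])] ((247.9230499267578, 248.88461303710938), (19.691856384277344, 21.0786075592041), 56.3099365234375)
side [328.0571 269.3125] [316 260  24  20 368] [array([ 0.6337, -0.1359]), array([ 0.6271, -0.1528]), array([ 0.6255, -0.157 ])] ((328.2059020996094, 268.6764831542969), (22.070741653442383, 18.675243377685547), 14.03624439239502)
side [253.1935 283.4988] [241 273  25  22 403] [array([ 0.4399, -0.1358]), array([ 0.4368, -0.1527]), array([ 0.4361, -0.157 ])] ((253.37600708007812, 282.9319763183594), (22.181795120239258, 20.482385635375977), 10.30484676361084)
```

View pics/t_box.png

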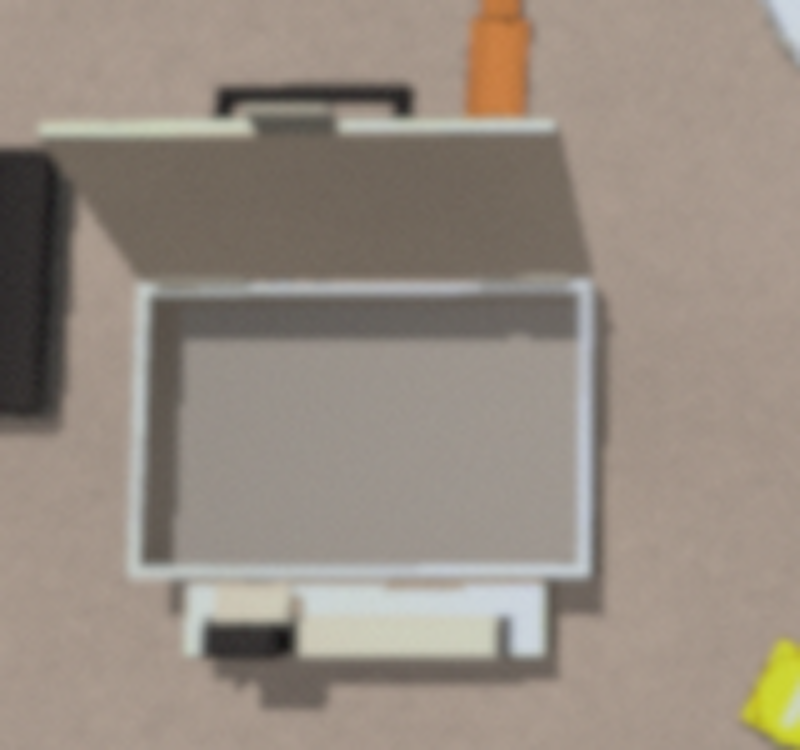

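View pics/t_lamp.png

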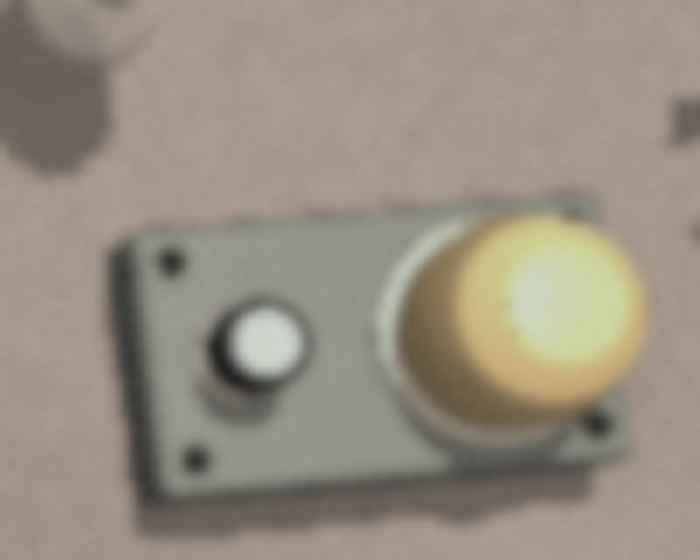

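View pics/s_box.png

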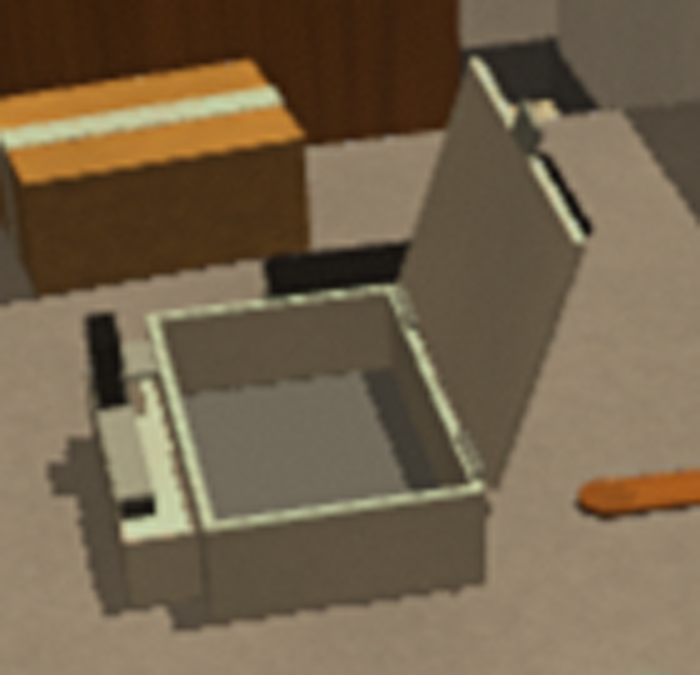

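View pics/s_lamp.png

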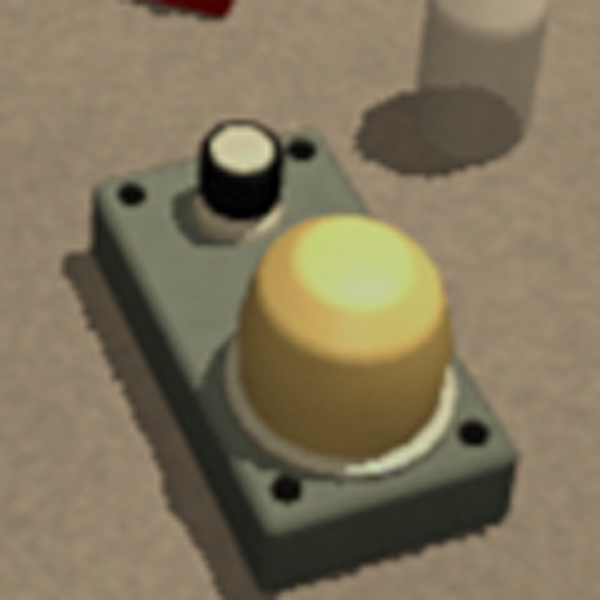

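Run:
```python
from h import *
t=cam("top");d=cam("side")
print("knob top",tri(t,(427.9,199.0),d,(338,309.6)), onz(t,427.9,199,.08), onz(d,338,309.6,.08))
# box rim
P=[onz(t,130+a/5,150+b/5,.066)[:2] for a,b in ((138,282),(593,282),(590,577),(130,577))]
P=np.array(P);print("rim",P,P.mean(0),[np.linalg.norm(P[i]-P[(i+1)%4]) for i in range(4)])
a=(P[0]-P[1])+(P[3]-P[2]);print("box y dir deg",np.degrees(np.arctan2(-a[0],a[1])))
Q=np.array([onz(d,180+a/5,95+b/5,.066)[:2] for a,b in ((392,290),(484,487),(212,527),(150,317))]);print("rim side",Q,Q.mean(0))
# lamp base top corners z .044
L=np.array([onz(t,390+a/7,150+b/7,.044)[:2] for a,b in ((130,240),(585,195),(625,455),(165,495))]);print(L,L.mean(0));a=L[0]-L[1]+L[3]-L[2];print(np.degrees(np.arctan2(-a[0],a[1])))
save(t,"t_cases",(270,170,390,310),5); save(d,"s_cases",(180,220,350,300),4)
# rectified case crops at z=.017 plane
E=t["extrinsics"]
for (x,y) in ((.617,-.03),(.451,-.025),(.620,-.157),(.435,-.156)):
    print(proj(t,(x,y,.02)),proj(d,(x,y,.02)))
```

```text
knob top (array([ 0.5776, -0.347 ,  0.0813]), np.float64(0.0025015970986962655)) [ 0.5765 -0.3472  0.08  ] [ 0.5794 -0.3459  0.08  ]
rim [[0.5753 0.3935]
 [0.5694 0.141 ]
 [0.4081 0.1442]
 [0.4133 0.3952]] [0.4915 0.2685] [np.float64(0.252501171012161), np.float64(0.16137417604125892), np.float64(0.25098104548946937), np.float64(0.16202083041793144)]
box y dir deg -1.2543271954779085
rim side [[0.5747 0.3875]
 [0.5736 0.1458]
 [0.4165 0.1475]
 [0.4185 0.395 ]] [0.4958 0.2689]
[[ 0.6246 -0.3077]
 [ 0.6385 -0.4903]
 [ 0.5334 -0.4983]
 [ 0.5215 -0.3158]] [ 0.5795 -0.403 ]
4.036001072441602
[309.5396 190.7134] [309.3703 239.1878]
[309.3716 248.6237] [247.933  248.7127]
[353.707 188.644] [325.959  269.7088]
[355.9735 253.3204] [252.6791 283.3129]
```

View pics/t_cases.png

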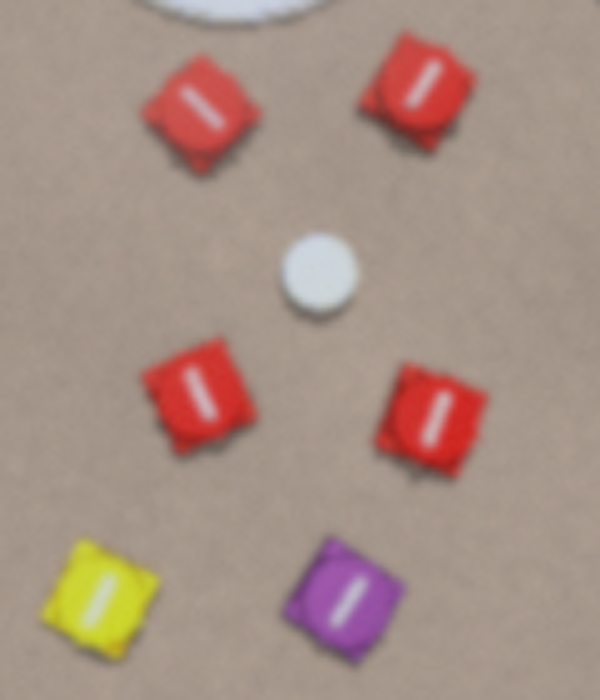

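View pics/s_cases.png

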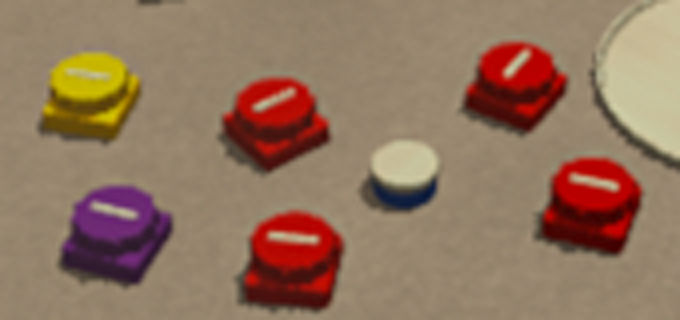

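```bash
cat >> h.py <<'E'
def cases(c,guess=None):
    img=c["image"];h=cv2.cvtColor(img,cv2.COLOR_RGB2HSV)
    m=(((h[...,0]<7)|(h[...,0]>172))&(h[...,1]>140)&(h[...,2]>70)).astype(np.uint8)
    m=cv2.morphologyEx(m,cv2.MORPH_CLOSE,np.ones((3,3),np.uint8))
    cs,_=cv2.findContours(m,cv2.RETR_EXTERNAL,cv2.CHAIN_APPROX_NONE);out=[]
    for k in cs:
        if cv2.contourArea(k)<60: continue
        f=np.zeros_like(m);cv2.drawContours(f,[k],-1,1,-1)
        f=cv2.erode(f,np.ones((3,3),np.uint8))
        ys,xs=np.nonzero(f); w=255.-h[ys,xs,1]; w=np.clip(w-np.median(w)-15,0,None)
        P=np.array([onz(c,x,y,.032)[:2] for x,y in zip(xs,ys)])
        ctr=(P*w[:,None]).sum(0)/w.sum(); q=P-ctr; C=(q*w[:,None]).T@q/w.sum()
        ev,V=np.linalg.eigh(C);v=V[:,1]; M=cv2.moments(k)
        out.append((np.array([M["m10"]/M["m00"],M["m01"]/M["m00"]]),ctr,np.degrees(np.arctan2(v[1],v[0]))%90,np.sqrt(ev),cv2.contourArea(k)))
    return out
E
python3 - <<'E'
from h import *
for n in ("top","side"):
    c=cam(n)
    for o in cases(c): print(n,o[0],"bar ctr",o[1],"yaw%%90 %.1f"%o[2],o[3],o[4])
E
```

```text
top [355.8145 253.5424] bar ctr [ 0.4349 -0.1565] yaw%90 67.0 [0.003  0.0091] 283.0
top [309.4692 248.8031] bar ctr [ 0.4513 -0.0252] yaw%90 23.4 [0.003  0.0088] 276.0
top [309.9049 192.1714] bar ctr [ 0.6141 -0.0305] yaw%90 43.7 [0.0027 0.0086] 229.5
top [353.4569 187.8994] bar ctr [ 0.6248 -0.157 ] yaw%90 55.4 [0.0027 0.0086] 253.5
side [252.9271 284.5995] bar ctr [ 0.4343 -0.159 ] yaw%90 68.0 [0.009  0.0136] 439.0
side [327.8531 269.4447] bar ctr [ 0.6259 -0.1549] yaw%90 56.0 [0.0031 0.0089] 371.0
side [248.6098 249.7056] bar ctr [ 0.4503 -0.0282] yaw%90 60.3 [0.008  0.0138] 381.0
side [308.8619 240.2951] bar ctr [ 0.6135 -0.0316] yaw%90 52.4 [0.0044 0.014 ] 335.5
```

```bash
cat >> h.py <<'E'
def plan(p,psi=None):
    s,M=st(); v=M.T@(np.asarray(p,float)-s["ee_pos"]); z=M[:,2]; cur=np.degrees(np.arctan2(z[1],z[0]))
    tw=None if psi is None else (cur-psi+180)%360-180
    print("shift",np.round(v,4),"psi now",round(cur,1),"twist",tw, "tilt",np.degrees(np.arccos(-M[2,0])))
E
python3 - <<'E'
from h import *
plan((.577,-.347,.20),4)
E
```

```text
t 0.4 pos [0.1423 0.5312 0.2193] F [-0.4479 -0.6318  0.147 ] w 0.0943 q [ 1.2059  0.0873  1.3709  0.      1.6836 -0.1031]
[[-0.0001 -0.9659  0.2588]
 [-0.0002  0.2588  0.9659]
 [-1.      0.     -0.0002]]
shift [ 0.0195 -0.6472 -0.7358] psi now 75.0 twist 70.99889760174307 tilt 0.010210486689756187
```

Request:
{"api": "send_rows", "payload": {"increments": [[[0,0.01,-0.324,-0.368,35],[0,0.01,-0.324,-0.368,35],[0,0.01,-0.324,-0.368,35],[0,0.01,-0.324,-0.368,35],[0,0.01,-0.324,-0.368,35],[0,0.01,-0.324,-0.368,35],[0,0.01,-0.324,-0.368,35],[0,0.01,-0.324,-0.368,35],[0,0.01,-0.324,-0.368,35],[0,0.01,-0.324,-0.368,35],[0,0.01,-0.324,-0.368,35],[0,0.01,-0.324,-0.368,35]]]}}

```text
time_s: 1.4
ee_pos: [0.3607, 0.0892, 0.2097]
ee_rot: [-0.546, 1.5, 0.544]
contact_force: [0.3, 0.6, -0.4]
width: 0.0941
```

```bash
python3 -c "
from h import *
plan((.577,-.347,.20),4)"
```

```text
t 1.4 pos [0.3607 0.0892 0.2097] F [ 0.2908  0.5761 -0.3662] w 0.0941 q [ 0.0903 -0.3218  1.757  -0.0009  1.705  -0.6061]
[[ 0.0015 -0.6414  0.7672]
 [-0.0007  0.7672  0.6414]
 [-1.     -0.0015  0.0007]]
shift [ 0.0104 -0.4734 -0.1138] psi now 39.9 twist 35.89371051494379 tilt 0.09663566960765631
```

Request:
{"api": "send_rows", "payload": {"increments": [[[0,0.01,-0.473,-0.114,36],[0,0.01,-0.473,-0.114,36],[0,0.01,-0.473,-0.114,36],[0,0.01,-0.473,-0.114,36],[0,0.01,-0.473,-0.114,36],[0,0.01,-0.473,-0.114,36],[0,0.01,-0.473,-0.114,36],[0,0.01,-0.473,-0.114,36],[0,0.01,-0.473,-0.114,36],[0,0.01,-0.473,-0.114,36],[0,0.01,-0.473,-0.114,36],[0,0.01,-0.473,-0.114,36]]]}}

```text
time_s: 2.4
ee_pos: [0.5772, -0.35, 0.1994]
ee_rot: [-0.053, 1.569, 0.051]
contact_force: [0.1, -0.8, -0.8]
width: 0.0938
```

```bash
python3 -c "
from h import *
plan((.577,-.347,.072),4)"
```

```text
t 2.4 pos [ 0.5772 -0.35    0.1994] F [ 0.1123 -0.8333 -0.8159] w 0.0938 q [-0.6289  0.3727  1.0675 -0.0002  1.6998 -0.6952]
[[ 0.0011 -0.0662  0.9978]
 [-0.0011  0.9978  0.0662]
 [-1.     -0.0012  0.001 ]]
shift [ 0.1274  0.0032 -0.0001] psi now 3.8 twist -0.20282705827790437 tilt 0.08885961675328606
```

Request:
{"api": "send_rows", "payload": {"increments": [[[0,0.05,0.003,0,0],[0,0.08,0.003,0,0],[0,0.11,0.003,0,0],[0,0.125,0.003,0,0],[0,0.133,0.003,0,0],[0,0.133,0.003,0,0],[0.5,0.133,0.003,0,0],[0.8,0.133,0.003,0,0],[0.8,0.133,0.003,0,0],[0.8,0.133,0.003,0,0],[0.8,0.133,0.003,0,0],[0.8,0.133,0.003,0,0]]], "newtons": 25}}

```text
time_s: 3.4
ee_pos: [0.5775, -0.3473, 0.0673]
ee_rot: [-0.054, 1.568, 0.051]
contact_force: [-1.0, -0.5, -1.2]
width: 0.0572
```

```bash
python3 -c "
from h import *
plan((.577,-.347,.090),4)"
```

```text
t 3.4 pos [ 0.5775 -0.3473  0.0673] F [-1.0406 -0.4723 -1.1787] w 0.0572 q [-0.6254  0.4262  1.2599 -0.0003  1.4526 -0.6918]
[[ 0.0022 -0.0664  0.9978]
 [-0.0019  0.9978  0.0664]
 [-1.     -0.0021  0.0021]]
shift [-0.0227  0.0003 -0.0004] psi now 3.8 twist -0.19444431029060638 tilt 0.16909877150174324
```

Request:
{"api": "send_rows", "payload": {"increments": [[[0.8,0,0,0,0],[0.8,0,0,0,0],[0.8,0,0,0,0],[0.8,0,0,0,0],[0.8,0,0,0,0],[0.8,0,0,0,0],[0.8,0,0,0,0],[0.8,0,0,0,0]]]}}

```text
time_s: 4.07
ee_pos: [0.58, -0.3472, 0.0676]
ee_rot: [-0.055, 1.562, 0.05]
contact_force: [5.4, -1.0, -1.8]
width: 0.0353
```

Request:
{"api": "send_rows", "payload": {"increments": [[[0.8,-0.003,0,0,0],[0.8,-0.006,0,0,0],[0.8,-0.009,0,0,0],[0.8,-0.012,0,0,0],[0.8,-0.015,0,0,0],[0.8,-0.018,0,0,0],[0.8,-0.02,0,0,0],[0.8,-0.02,0,0,0],[0.8,-0.02,0,0,0],[0.8,-0.02,0,0,0]]]}}

```text
time_s: 4.9
ee_pos: [0.5801, -0.3471, 0.0858]
ee_rot: [-0.054, 1.562, 0.051]
contact_force: [4.4, -3.1, -10.1]
width: 0.0356
```

```bash
python3 -c "
from h import *
st()
c=cam('side');save(c,'s_lamp1',(290,260,410,400),4)"
```

```text
t 4.9 pos [ 0.5801 -0.3471  0.0858] F [  4.423   -3.0807 -10.1035] w 0.0356 q [-0.6245  0.415   1.2372  0.0029  1.4817 -0.6917]
[[ 0.0079 -0.0669  0.9977]
 [-0.0021  0.9978  0.0669]
 [-1.     -0.0026  0.0077]]
```

View pics/s_lamp1.png

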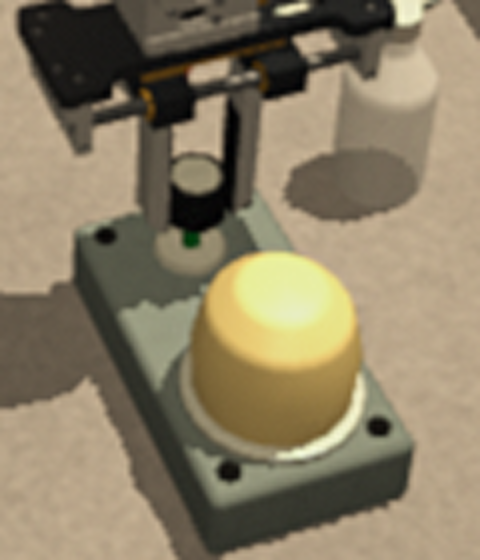

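The knob is out: the green stem band shows at crop (190,238) and the pull ends at 10 N on the stop. I release it and move to case P4 at (0.625,-0.156).

Request:
{"api": "send_rows", "payload": {"increments": [[[0.35,0.002,0,0,0],[0.35,0.002,0,0,0],[0.35,0.002,0,0,0],[0.35,0.002,0,0,0],[0.35,0.002,0,0,0],[0.35,0.002,0,0,0],[0.2,-0.03,0,0,0],[0.2,-0.07,0,0,0],[0.2,-0.1,0,0,0],[0.2,-0.1,0,0,0]]]}}

```text
time_s: 5.78
ee_pos: [0.5821, -0.3489, 0.196]
ee_rot: [-0.062, 1.55, 0.043]
contact_force: [0.3, 0.5, 1.4]
width: 0.075
```

```bash
python3 -c "
from h import *
plan((.625,-.156,.15),56);plan((.625,-.156,.15),-34)
for n in ('side','top'):
  c=cam(n)
  for o in cases(c): print(n,o[0],o[1],o[2])
c=cam('side');save(c,'s_lamp2',(290,260,410,400),4)"
```

```text
t 5.78 pos [ 0.5821 -0.3489  0.196 ] F [0.304  0.5026 1.4217] w 0.075 q [-0.6249  0.3644  1.0852  0.0029  1.6686 -0.6916]
[[ 0.0207 -0.0668  0.9976]
 [-0.0113  0.9977  0.0671]
 [-0.9997 -0.0127  0.0199]]
shift [0.0447 0.1902 0.0548] psi now 3.8 twist -52.154647809055604 tilt 1.349985496368601
t 5.78 pos [ 0.5821 -0.3489  0.196 ] F [0.304  0.5026 1.4217] w 0.075 q [-0.6249  0.3644  1.0852  0.0029  1.6686 -0.6916]
[[ 0.0207 -0.0668  0.9976]
 [-0.0113  0.9977  0.0671]
 [-0.9997 -0.0127  0.0199]]
shift [0.0447 0.1902 0.0548] psi now 3.8 twist 37.845352190944396 tilt 1.349985496368601
side [253.0126 284.7593] [ 0.4349 -0.1577] 69.36440271751862
side [332.1742 270.4842] [ 0.6317 -0.1586] 48.81573367808244
side [248.5031 249.9073] [ 0.4504 -0.0271] 54.92433363827634
top [355.8238 253.5142] [ 0.4349 -0.1565] 66.97033388222977
top [309.4674 248.776 ] [ 0.4513 -0.0252] 23.37162926652377
top [309.855  192.1883] [ 0.6141 -0.0306] 43.848692027244766
top [353.4392 187.8422] [ 0.6248 -0.1571] 55.42645740147137
```

View pics/s_lamp2.png

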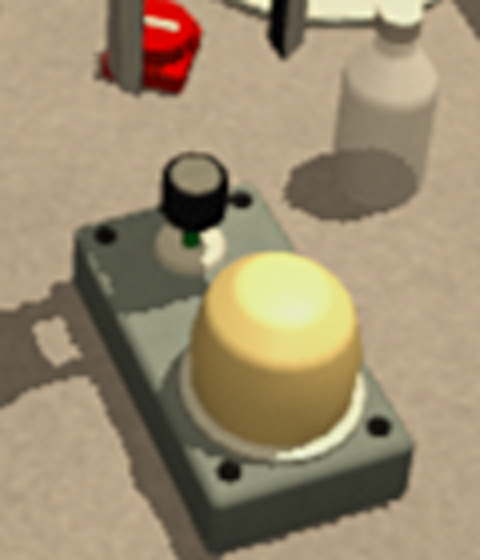

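Request:
{"api": "send_rows", "payload": {"increments": [[[0.15,0,0.19,0.055,38],[0.15,0,0.19,0.055,38],[0.15,0,0.19,0.055,38],[0.15,0,0.19,0.055,38],[0.15,0,0.19,0.055,38],[0.15,0.045,0.19,0.055,38],[0.15,0.045,0.19,0.055,38],[0.15,0.045,0.19,0.055,38]]]}}

```text
time_s: 6.6
ee_pos: [0.6184, -0.1523, 0.1348]
ee_rot: [0.466, 1.524, -0.466]
contact_force: [0.3, -1.0, 0.2]
width: 0.0801
```

```bash
python3 -c "
from h import *
plan((.625,-.157,.019),-34)"
```

```text
t 6.6 pos [ 0.6184 -0.1523  0.1348] F [ 0.3172 -0.9561  0.1529] w 0.0801 q [-0.3304  0.3112  1.2754 -0.0001  1.5587  0.2637]
[[-0.0036  0.5598  0.8286]
 [ 0.0011  0.8286 -0.5598]
 [-1.     -0.0011 -0.0036]]
shift [ 0.1158 -0.0001  0.0085] psi now -34.0 twist -0.04137199949053638 tilt 0.21507451359936697
```

Request:
{"api": "send_rows", "payload": {"increments": [[[0.15,0.02,0,0.0085,0],[0.15,0.05,0,0.0085,0],[0.15,0.08,0,0.0085,0],[0.15,0.1,0,0.0085,0],[0.15,0.11,0,0.0085,0],[0.15,0.116,0,0.0085,0],[0.5,0.116,0,0.0085,0],[0.6,0.116,0,0.0085,0],[0.6,0.116,0,0.0085,0],[0.6,0.116,0,0.0085,0],[0.6,0.116,0,0.0085,0],[0.6,0.116,0,0.0085,0]]], "newtons": 25}}

```text
time_s: 7.6
ee_pos: [0.6261, -0.1573, 0.0206]
ee_rot: [0.465, 1.521, -0.465]
contact_force: [0.4, -0.7, 4.3]
width: 0.052
```

```bash
python3 -c "
from h import *
plan((.625,-.157,.16),-34)"
```

```text
t 7.6 pos [ 0.6261 -0.1573  0.0206] F [ 0.3581 -0.6897  4.2891] w 0.052 q [-0.3338  0.4068  1.3848 -0.0003  1.3507  0.2602]
[[-0.0007  0.5596  0.8288]
 [-0.0001  0.8288 -0.5596]
 [-1.     -0.0005 -0.0006]]
shift [-0.1394 -0.0004 -0.0011] psi now -34.0 twist -0.028621879231650382 tilt 0.04184839649731234
```

Request:
{"api": "send_rows", "payload": {"increments": [[[0.6,-0.02,0,0,0],[0.6,-0.06,0,0,0],[0.6,-0.1,0,0,0],[0.6,-0.14,0,0,0],[0.6,-0.14,0,0,0],[0.6,-0.14,0,0,0]]]}}

```text
time_s: 8.1
ee_pos: [0.6281, -0.1578, 0.1653]
ee_rot: [0.464, 1.512, -0.465]
contact_force: [0.3, 0.5, -1.4]
width: 0.0518
```

```bash
python3 -c "
from h import *
plan((.529,.211,.16),-91)"
```

```text
t 8.1 pos [ 0.6281 -0.1578  0.1653] F [ 0.3128  0.4536 -1.4448] w 0.0518 q [-0.3335  0.3138  1.2113 -0.0002  1.6086  0.2602]
[[ 0.0074  0.5594  0.8288]
 [-0.0028  0.8289 -0.5594]
 [-1.      0.0018  0.0077]]
shift [ 0.0035  0.2502 -0.2885] psi now -34.0 twist 56.98242342632912 tilt 0.4537561273186988
```

Request:
{"api": "send_rows", "payload": {"increments": [[[0.6,0.003,0.25,-0.289,57],[0.6,0.003,0.25,-0.289,57],[0.6,0.003,0.25,-0.289,57],[0.6,0.003,0.25,-0.289,57],[0.6,0.003,0.25,-0.289,57],[0.6,0.003,0.25,-0.289,57],[0.6,0.003,0.25,-0.289,57],[0.6,0.003,0.25,-0.289,57],[0.6,0.003,0.25,-0.289,57],[0.6,0.003,0.25,-0.289,57],[0.6,0.003,0.25,-0.289,57],[0.6,0.003,0.25,-0.289,57]]]}}

```text
time_s: 9.1
ee_pos: [0.527, 0.2116, 0.1582]
ee_rot: [1.219, 1.196, -1.22]
contact_force: [0.1, -1.1, -0.5]
width: 0.0516
```

```bash
python3 -c "
from h import *
plan((.529,.211,.031),-91)
save(cam('top'),'t1',(130,130,400,320),2.9)"
```

```text
t 9.1 pos [0.527  0.2116 0.1582] F [ 0.0785 -1.092  -0.5488] w 0.0516 q [ 0.2853  0.1451  1.4283 -0.0055  1.5659  1.8711]
[[ 0.0037  0.9999 -0.015 ]
 [-0.0047 -0.015  -0.9999]
 [-1.      0.0038  0.0046]]
shift [ 0.1272  0.0016 -0.    ] psi now -90.9 twist 0.13883323862717134 tilt 0.34109314479714387
```

View pics/t1.png

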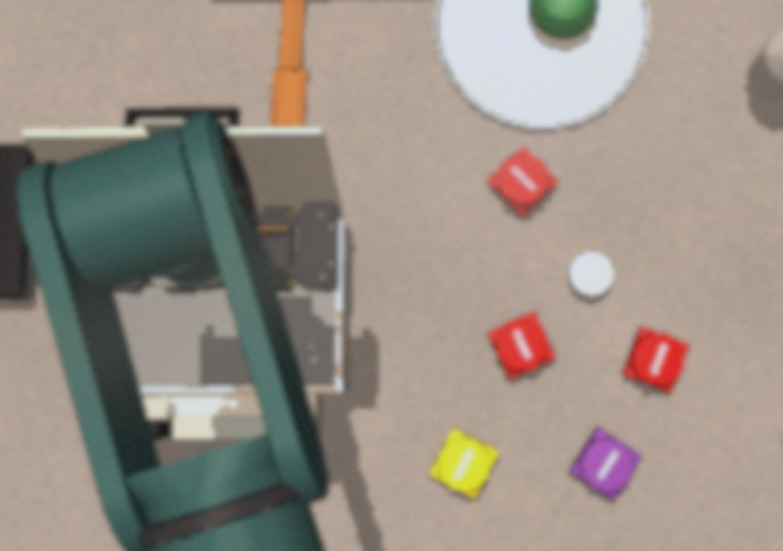

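Request:
{"api": "send_rows", "payload": {"increments": [[[0.6,0.03,0.002,0,0],[0.6,0.06,0.002,0,0],[0.6,0.09,0.002,0,0],[0.6,0.11,0.002,0,0],[0.6,0.12,0.002,0,0],[0.6,0.125,0.002,0,0],[0.6,0.127,0.002,0,0],[0.35,0.127,0.002,0,0],[0.35,0.127,0.002,0,0],[0.35,0.127,0.002,0,0],[0.35,0.127,0.002,0,0],[0.35,0.127,0.002,0,0]]]}}

```text
time_s: 10.15
ee_pos: [0.5308, 0.2102, 0.0328]
ee_rot: [1.221, 1.193, -1.219]
contact_force: [-0.3, -1.3, -0.6]
width: 0.0608
```

Request:
{"api": "send_rows", "payload": {"increments": [[[0.35,-0.02,0,0,0],[0.35,-0.06,0,0,0],[0.35,-0.1,0,0,0],[0.2,-0.14,0,0,0],[0.2,-0.14,0,0,0],[0.2,-0.14,0,0,0]]]}}

```text
time_s: 10.65
ee_pos: [0.5319, 0.2115, 0.1773]
ee_rot: [1.227, 1.189, -1.211]
contact_force: [0.2, -0.7, 0.2]
width: 0.0745
```

```bash
python3 -c "
from h import *
c=cam('side')
for o in cases(c): print(o[0],o[1],o[2])
plan((.614,-.031,.14),-46)
plan((.614,-.031,.14),-136)
save(c,'s1',(180,100,400,300),3)
"
```

```text
[252.9711 284.6517] [ 0.4343 -0.1595] 70.07543207634055
[248.6085 249.7515] [ 0.4502 -0.0288] 62.24064016951417
[308.7605 240.6188] [ 0.6138 -0.0312] 52.79299407356628
[257.4559 190.201 ] [0.5342 0.2243] 87.43128977220117
t 10.7 pos [0.5303 0.211  0.1741] F [0.3534 0.0735 0.3366] w 0.0749 q [ 0.2828  0.141   1.4014 -0.0058  1.5915  1.87  ]
[[ 0.0091  0.9998 -0.0165]
 [-0.0034 -0.0165 -0.9999]
 [-1.      0.0091  0.0033]]
shift [0.0357 0.0873 0.2405] psi now -90.9 twist -44.94546312088835 tilt 0.5543023815096385
t 10.7 pos [0.5303 0.211  0.1741] F [0.3534 0.0735 0.3366] w 0.0749 q [ 0.2828  0.141   1.4014 -0.0058  1.5915  1.87  ]
[[ 0.0091  0.9998 -0.0165]
 [-0.0034 -0.0165 -0.9999]
 [-1.      0.0091  0.0033]]
shift [0.0357 0.0873 0.2405] psi now -90.9 twist 45.05453687911165 tilt 0.5543023815096385
```

View pics/s1.png

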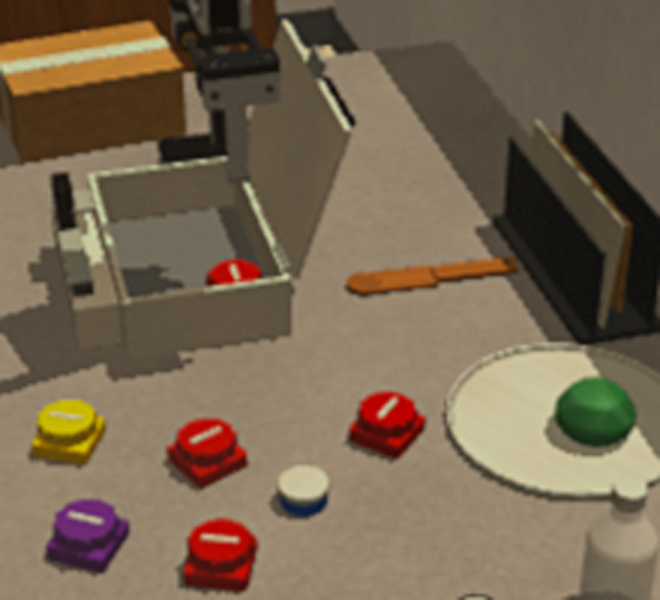

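```bash
python3 -c "
from h import *
c=cam('top')
h=cv2.cvtColor(c['image'],cv2.COLOR_RGB2HSV)
m=((h[...,1]<45)&(h[...,2]>165)).astype(np.uint8)
b,l=blobs(m,300)
for x,s in b:print(x,s)
for u,v in ((354,139),(281,139),(317,103),(317,175)): print(onz(c,u,v,.009)[:2])
for o in cases(c): print(o[0],o[1],o[2])
"
```

```text
[319.1555 273.8043] [    37    118    523    302 100439]
[195.0351 269.655 ] [178 261  37  20 484]
[246.7194 314.9194] [238 299  18  32 310]
[ 0.7699 -0.1654]
[0.7756 0.0495]
[ 0.8831 -0.0599]
[ 0.6648 -0.0535]
[355.7465 253.5496] [ 0.4349 -0.1565] 67.05151348491495
[309.4764 248.8061] [ 0.4513 -0.0252] 23.366024102778823
[309.8522 192.1457] [ 0.6141 -0.0306] 43.76034416287109
```

Request:
{"api": "send_rows", "payload": {"increments": [[[0.22,0,0.087,0.24,-45],[0.22,0,0.087,0.24,-45],[0.22,0,0.087,0.24,-45],[0.22,0,0.087,0.24,-45],[0.22,0,0.087,0.24,-45],[0.22,0,0.087,0.24,-45],[0.22,0.03,0.087,0.24,-45],[0.22,0.035,0.087,0.24,-45],[0.22,0.035,0.087,0.24,-45]]]}}

```text
time_s: 11.5
ee_pos: [0.6094, -0.0313, 0.1324]
ee_rot: [0.626, 1.482, -0.634]
contact_force: [0.4, 1.3, 0.1]
width: 0.0734
```

```bash
python3 -c "
from h import *
plan((.614,-.031,.019),-46)
c=cam('top')
for o in cases(c): print(o[0],o[1],o[2])
"
```

```text
t 11.5 pos [ 0.6094 -0.0313  0.1324] F [0.3999 1.2549 0.0834] w 0.0734 q [-0.1425  0.2558  1.3496 -0.0031  1.542   0.6632]
[[-0.0061  0.7212  0.6927]
 [-0.0022  0.6927 -0.7213]
 [-1.     -0.006  -0.0026]]
shift [0.1134 0.0042 0.0033] psi now -46.2 twist -0.15871256513065646 tilt 0.3746444844209005
[355.7758 253.5552] [ 0.4349 -0.1565] 66.90870889878528
[226.8536 222.4298] [0.5311 0.2094] 88.74773044757382
```

Request:
{"api": "send_rows", "payload": {"increments": [[[0.22,0.02,0.004,0.003,0],[0.22,0.05,0.004,0.003,0],[0.22,0.08,0.004,0.003,0],[0.22,0.1,0.004,0.003,0],[0.22,0.108,0.004,0.003,0],[0.22,0.113,0.004,0.003,0],[0.5,0.113,0.004,0.003,0],[0.6,0.113,0.004,0.003,0],[0.6,0.113,0.004,0.003,0],[0.6,0.113,0.004,0.003,0],[0.6,0.113,0.004,0.003,0],[0.6,0.113,0.004,0.003,0]]]}}

```text
time_s: 12.55
ee_pos: [0.6165, -0.0299, 0.024]
ee_rot: [0.627, 1.475, -0.629]
contact_force: [0.4, 1.0, 5.8]
width: 0.0514
```

```bash
python3 -c "
from h import *
plan((.614,-.031,.019),-46)
"
```

```text
t 12.55 pos [ 0.6165 -0.0299  0.024 ] F [0.4147 1.0181 5.7671] w 0.0514 q [-0.139   0.3444  1.462  -0.0024  1.3332  0.6654]
[[ 0.0016  0.7201  0.6939]
 [-0.0026  0.6939 -0.7201]
 [-1.     -0.0007  0.0029]]
shift [ 0.005  -0.0026 -0.001 ] psi now -46.1 twist -0.06113657668538508 tilt 0.17173254793438794
```

Request:
{"api": "send_rows", "payload": {"increments": [[[0.6,-0.02,0,0,0],[0.6,-0.06,0,0,0],[0.6,-0.1,0,0,0],[0.6,-0.14,0,0,0],[0.6,-0.14,0,0,0],[0.6,-0.14,0,0,0],[0.6,-0.14,0,0,0]]]}}

```text
time_s: 13.13
ee_pos: [0.6158, -0.0297, 0.1632]
ee_rot: [0.627, 1.476, -0.63]
contact_force: [-1.3, -0.2, -1.2]
width: 0.0517
```

```bash
python3 -c "
from h import *
plan((.531,.327,.165),-91)
save(cam('side'),'s2',(180,100,400,300),3)
"
```

```text
t 13.13 pos [ 0.6158 -0.0297  0.1632] F [-1.3233 -0.1635 -1.2084] w 0.0517 q [-0.1387  0.2509  1.2939 -0.0025  1.596   0.6654]
[[ 0.0004  0.7203  0.6937]
 [-0.0026  0.6937 -0.7203]
 [-1.     -0.0015  0.0021]]
shift [-0.0027  0.1863 -0.3157] psi now -46.1 twist 44.924322525516004 tilt 0.14869711534705357
```

View pics/s2.png

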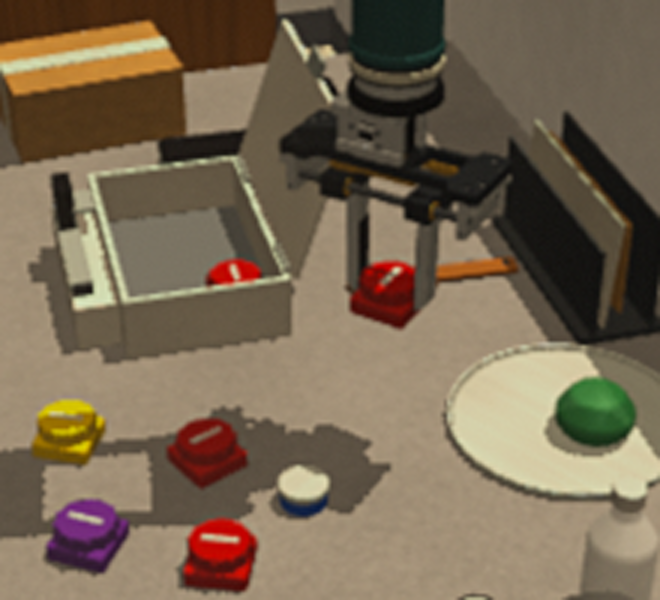

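```bash
python3 -c "
from h import *
plan((.525,.06,.165),-91)
"
```

```text
t 13.18 pos [ 0.6151 -0.0296  0.1618] F [-2.0011 -0.1192 -0.4622] w 0.0513 q [-0.1387  0.252   1.2954 -0.0025  1.5961  0.6654]
[[-0.0023  0.7202  0.6938]
 [-0.0022  0.6938 -0.7202]
 [-1.     -0.0031  0.    ]]
shift [-0.0032 -0.0028 -0.127 ] psi now -46.1 twist 44.928524183103576 tilt 0.18017360932341048
```

Request:
{"api": "send_rows", "payload": {"increments": [[[0.6,-0.004,-0.003,-0.127,25],[0.6,-0.004,-0.003,-0.127,35],[0.6,-0.004,-0.003,-0.127,45],[0.6,-0.004,-0.003,-0.127,45],[0.6,-0.004,0.186,-0.315,45],[0.6,-0.004,0.186,-0.315,45],[0.6,-0.004,0.186,-0.315,45],[0.6,-0.004,0.186,-0.315,45],[0.6,-0.004,0.186,-0.315,45],[0.6,-0.004,0.186,-0.315,45],[0.6,-0.004,0.186,-0.315,45],[0.6,-0.004,0.186,-0.315,45]]]}}

```text
time_s: 14.18
ee_pos: [0.5282, 0.3308, 0.1611]
ee_rot: [1.213, 1.207, -1.226]
contact_force: [-0.5, -0.6, -0.7]
width: 0.0519
```

```bash
python3 -c "
from h import *
plan((.531,.327,.033),-91)
"
```

```text
t 14.18 pos [0.5282 0.3308 0.1611] F [-0.5269 -0.6153 -0.7218] w 0.0519 q [0.4678 0.2733 1.2706 0.0014 1.6062 2.0514]
[[-0.0082  0.9999 -0.0127]
 [-0.0026 -0.0127 -0.9999]
 [-1.     -0.0082  0.0027]]
shift [0.1281 0.0039 0.0034] psi now -90.7 twist 0.2710063252976056 tilt 0.49536027826048107
```

Request:
{"api": "send_rows", "payload": {"increments": [[[0.6,0.03,0.002,0.003,0],[0.6,0.06,0.004,0.003,0],[0.6,0.09,0.004,0.003,0],[0.6,0.11,0.004,0.003,0],[0.6,0.12,0.004,0.003,0],[0.6,0.125,0.004,0.003,0],[0.6,0.128,0.004,0.003,0],[0.35,0.128,0.004,0.003,0],[0.35,0.128,0.004,0.003,0],[0.35,0.128,0.004,0.003,0],[0.35,0.128,0.004,0.003,0],[0.35,0.128,0.004,0.003,0]]]}}

```text
time_s: 15.18
ee_pos: [0.5318, 0.3278, 0.0341]
ee_rot: [1.214, 1.207, -1.224]
contact_force: [0.0, 0.6, -0.1]
width: 0.0611
```

Request:
{"api": "send_rows", "payload": {"increments": [[[0.35,-0.02,0,0,0],[0.35,-0.06,0,0,0],[0.35,-0.1,0,0,0],[0.2,-0.13,0,0,0],[0.2,-0.13,0,0,0],[0.2,-0.13,0,0,0]]]}}

```text
time_s: 15.68
ee_pos: [0.5341, 0.3288, 0.168]
ee_rot: [1.22, 1.204, -1.218]
contact_force: [-0.4, -0.9, -1.1]
width: 0.0745
```

```bash
python3 -c "
from h import *
c=cam('side')
for o in cases(c): print(o[0],o[1],o[2])
c=cam('top')
for o in cases(c): print(o[0],o[1],o[2])
plan((.451,-.026,.14),-66.6)
"
```

```text
[253.0046 284.7297] [ 0.4344 -0.1591] 69.7786447128691
[248.6059 249.724 ] [ 0.4503 -0.0282] 60.86484155442102
[257.4559 190.201 ] [0.5342 0.2242] 88.0825235745794
[249.4442 174.9911] [0.5343 0.3414] 18.36382937141778
[355.8268 253.5464] [ 0.4349 -0.1565] 67.00110658713643
[309.5237 248.7981] [ 0.4514 -0.0251] 23.392757090846885
[226.7549 222.6083] [0.5311 0.2093] 88.7521399484071
t 15.78 pos [0.5321 0.3278 0.1632] F [ 0.0876 -0.1122 -0.8728] w 0.0754 q [0.4607 0.2758 1.2634 0.0013 1.6104 2.0442]
[[-0.0078  0.9999 -0.0126]
 [-0.0024 -0.0126 -0.9999]
 [-1.     -0.0077  0.0025]]
shift [ 0.0246 -0.0764  0.3547] psi now -90.7 twist -24.12346145267034 tilt 0.46640393150302
```

Request:
{"api": "send_rows", "payload": {"increments": [[[0.2,0,-0.076,0.355,-24],[0.2,0,-0.076,0.355,-24],[0.2,0,-0.076,0.355,-24],[0.2,0,-0.076,0.355,-24],[0.2,0,-0.076,0.355,-24],[0.2,0,-0.076,0.355,-24],[0.2,0,-0.076,0.355,-24],[0.2,0,-0.076,0.355,-24],[0.2,0,-0.076,0.355,-24],[0.2,0.02,-0.076,0.355,-24],[0.2,0.02,-0.076,0.355,-24],[0.2,0.02,-0.076,0.355,-24]]]}}

```text
time_s: 16.78
ee_pos: [0.4494, -0.0261, 0.1418]
ee_rot: [0.9, 1.386, -0.914]
contact_force: [-0.1, 0.7, 1.0]
width: 0.0746
```

```bash
python3 -c "
from h import *
plan((.451,-.0255,.019),-66.6)
c=cam('side')
for o in cases(c): print(o[0],o[1],o[2])
save(cam('top'),'t2',(130,130,400,320),2.9)
"
```

```text
t 16.78 pos [ 0.4494 -0.0261  0.1418] F [-0.1242  0.6853  1.0293] w 0.0746 q [-0.1815 -0.0979  1.7095 -0.0033  1.5437  0.984 ]
[[-0.0141  0.9189  0.3943]
 [-0.0008  0.3944 -0.919 ]
 [-0.9999 -0.0133 -0.0048]]
shift [0.1228 0.0033 0.0007] psi now -66.8 twist -0.1747899795828971 tilt 0.8099100320787729
[252.9705 284.6992] [ 0.4345 -0.1589] 70.19079077090261
[248.508  249.7607] [ 0.451  -0.0272] 61.324815606594775
```

View pics/t2.png

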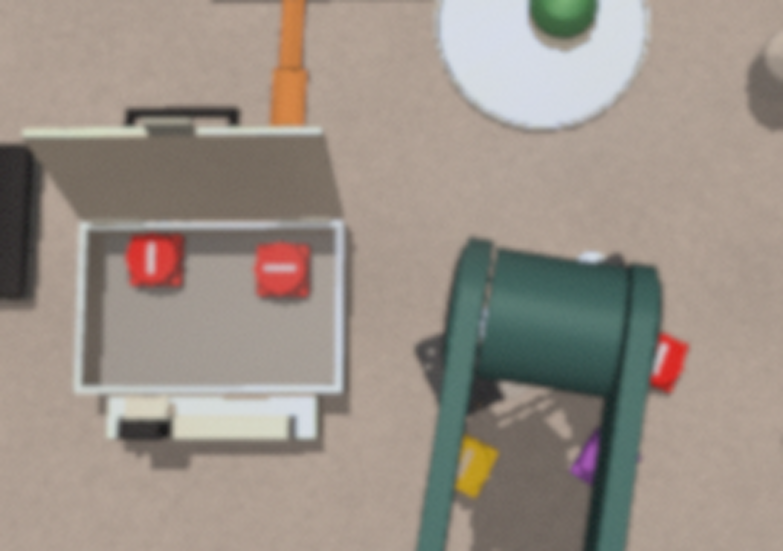

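Two cases are in the box, at crop (155,262) and (282,268). Now P2.

Request:
{"api": "send_rows", "payload": {"increments": [[[0.2,0.02,0.003,0,0],[0.2,0.05,0.003,0,0],[0.2,0.08,0.003,0,0],[0.2,0.105,0.003,0,0],[0.2,0.115,0.003,0,0],[0.2,0.121,0.003,0,0],[0.5,0.121,0.003,0,0],[0.6,0.121,0.003,0,0],[0.6,0.121,0.003,0,0],[0.6,0.121,0.003,0,0],[0.6,0.121,0.003,0,0],[0.6,0.121,0.003,0,0]]]}}

```text
time_s: 17.88
ee_pos: [0.4541, -0.0247, 0.0247]
ee_rot: [0.9, 1.379, -0.909]
contact_force: [0.3, -0.2, 5.6]
width: 0.0517
```

Request:
{"api": "send_rows", "payload": {"increments": [[[0.6,-0.02,0,0,0],[0.6,-0.06,0,0,0],[0.6,-0.1,0,0,0],[0.6,-0.14,0,0,0],[0.6,-0.14,0,0,0],[0.6,-0.14,0,0,0],[0.6,-0.14,0,0,0]]]}}

```text
time_s: 18.47
ee_pos: [0.4545, -0.0245, 0.1641]
ee_rot: [0.9, 1.379, -0.909]
contact_force: [0.5, 0.1, -0.4]
width: 0.0518
```

```bash
python3 -c "
from h import *
plan((.457,.211,.165),-91)
c=cam('side')
for o in cases(c): print(o[0],o[1],o[2])
"
```

```text
t 18.47 pos [ 0.4545 -0.0245  0.1641] F [ 0.5191  0.0504 -0.3954] w 0.0518 q [-0.176  -0.1033  1.6697 -0.0033  1.5816  0.9876]
[[-0.0068  0.9182  0.3961]
 [-0.0021  0.396  -0.9182]
 [-1.     -0.0071 -0.0008]]
shift [-0.0014  0.0955 -0.2152] psi now -66.7 twist 24.33154571264015 tilt 0.4105652863059548
[252.9649 284.723 ] [ 0.4343 -0.1594] 72.50510017708663
[243.2782 206.2685] [0.4851 0.1804] 27.89021166705558
```

Request:
{"api": "send_rows", "payload": {"increments": [[[0.6,-0.002,0.095,-0.215,24],[0.6,-0.002,0.095,-0.215,24],[0.6,-0.002,0.095,-0.215,24],[0.6,-0.002,0.095,-0.215,24],[0.6,-0.002,0.095,-0.215,24],[0.6,-0.002,0.095,-0.215,24],[0.6,-0.002,0.095,-0.215,24],[0.6,-0.002,0.095,-0.215,24]]]}}

```text
time_s: 19.18
ee_pos: [0.4543, 0.2125, 0.1618]
ee_rot: [1.205, 1.214, -1.226]
contact_force: [-0.0, -0.6, -0.4]
width: 0.0515
```

```bash
python3 -c "
from h import *
plan((.457,.211,.0335),-91)
c=cam('side')
for o in cases(c): print(o[0],o[1],o[2])
"
```

```text
t 19.18 pos [0.4543 0.2125 0.1618] F [-0.0181 -0.5867 -0.3756] w 0.0515 q [0.3234 0.0085 1.5672 0.0014 1.5804 1.9011]
[[-0.0141  0.9999 -0.0069]
 [-0.0033 -0.0069 -1.    ]
 [-0.9999 -0.0141  0.0034]]
shift [0.1283 0.0045 0.001 ] psi now -90.4 twist 0.6052080119789593 tilt 0.8314847979316559
[252.9705 284.6723] [ 0.4344 -0.1593] 70.57032176005941
[257.4559 190.201 ] [0.5341 0.2242] 86.94101389389412
[253.185  173.2378] [0.5468 0.3495] 11.448812542568476
[228.1792 161.1937] [0.474 0.46 ] 71.42104469062811
```

Request:
{"api": "send_rows", "payload": {"increments": [[[0.6,0.03,0.002,0.001,0],[0.6,0.06,0.004,0.001,0],[0.6,0.09,0.004,0.001,0],[0.6,0.11,0.004,0.001,0],[0.6,0.12,0.004,0.001,0],[0.6,0.125,0.004,0.001,0],[0.6,0.128,0.004,0.001,0],[0.35,0.128,0.004,0.001,0],[0.35,0.128,0.004,0.001,0],[0.35,0.128,0.004,0.001,0],[0.35,0.128,0.004,0.001,0],[0.35,0.128,0.004,0.001,0]]]}}

```text
time_s: 20.23
ee_pos: [0.4577, 0.2095, 0.0352]
ee_rot: [1.208, 1.211, -1.226]
contact_force: [-0.2, -0.3, -0.0]
width: 0.0608
```

Request:
{"api": "send_rows", "payload": {"increments": [[[0.35,-0.02,0,0,0],[0.35,-0.06,0,0,0],[0.35,-0.1,0,0,0],[0.2,-0.12,0,0,0],[0.2,-0.12,0,0,0],[0.2,-0.12,0,0,0]]]}}

```text
time_s: 20.73
ee_pos: [0.46, 0.2104, 0.1571]
ee_rot: [1.211, 1.209, -1.222]
contact_force: [-0.1, 0.3, 0.6]
width: 0.0746
```

```bash
python3 -c "
from h import *
c=cam('side')
for o in cases(c): print(o[0],o[1],o[2])
c=cam('top')
for o in cases(c): print(o[0],o[1],o[2])
plan((.435,-.1565,.14),-113)
"
```

```text
[253.0597 284.6332] [ 0.4339 -0.1602] 70.44345400163932
[232.2758 193.9712] [0.4585 0.2228] 0.022450195105022885
[257.4559 190.201 ] [0.5342 0.2243] 87.85980453223893
[253.3229 173.2818] [0.5467 0.3497] 10.380553523724132
[355.7606 253.5532] [ 0.4349 -0.1565] 67.009883901064
[226.5426 222.1777] [0.5311 0.2094] 88.85643654447703
t 20.83 pos [0.4582 0.2097 0.1538] F [ 0.6042 -0.5122 -0.1711] w 0.0752 q [0.3165 0.0178 1.5739 0.0003 1.5643 1.8962]
[[-0.0138  0.9999 -0.0089]
 [-0.0042 -0.0089 -1.    ]
 [-0.9999 -0.0138  0.0043]]
shift [ 0.0157 -0.0197  0.3664] psi now -90.5 twist 22.491168778158396 tilt 0.8275172109908576
```

Request:
{"api": "send_rows", "payload": {"increments": [[[0.2,0,-0.018,0.366,22.5],[0.2,0,-0.018,0.366,22.5],[0.2,0,-0.018,0.366,22.5],[0.2,0,-0.018,0.366,22.5],[0.2,0,-0.018,0.366,22.5],[0.2,0,-0.018,0.366,22.5],[0.2,0,-0.018,0.366,22.5],[0.2,0,-0.018,0.366,22.5],[0.2,0,-0.018,0.366,22.5],[0.2,0.015,-0.018,0.366,22.5],[0.2,0.015,-0.018,0.366,22.5],[0.2,0.015,-0.018,0.366,22.5]]]}}

```text
time_s: 21.83
ee_pos: [0.435, -0.1554, 0.1379]
ee_rot: [1.487, 1.002, -1.517]
contact_force: [0.2, 0.1, -0.0]
width: 0.0752
```

```bash
python3 -c "
from h import *
plan((.435,-.1565,.019),-113)
c=cam('side')
for o in cases(c): print(o[0],o[1],o[2])
save(c,'s3',(180,100,400,300),3)
save(cam('top'),'t3',(130,130,400,320),2.9)
"
```

```text
t 21.83 pos [ 0.435  -0.1554  0.1379] F [ 0.1973  0.1084 -0.0137] w 0.0752 q [-0.4591 -0.0657  1.6878 -0.0095  1.5364  1.5145]
[[-0.0194  0.9199 -0.3916]
 [-0.001  -0.3917 -0.9201]
 [-0.9998 -0.0174  0.0085]]
shift [ 0.1189  0.0025 -0.0001] psi now -113.1 twist -0.05567100378732448 tilt 1.1112414782660067
[252.9788 284.7326] [ 0.4349 -0.1583] 75.25869794308237
[231.1027 193.9686] [0.4554 0.2229] 1.4033120597126754
```

View pics/s3.png

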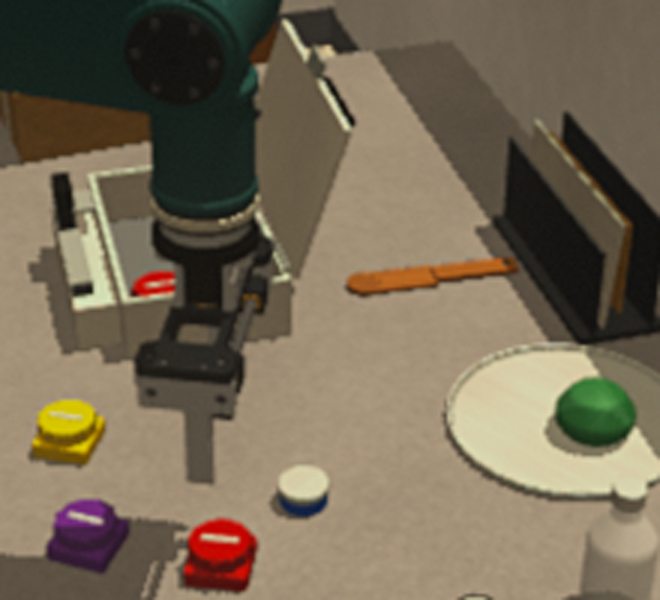

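View pics/t3.png

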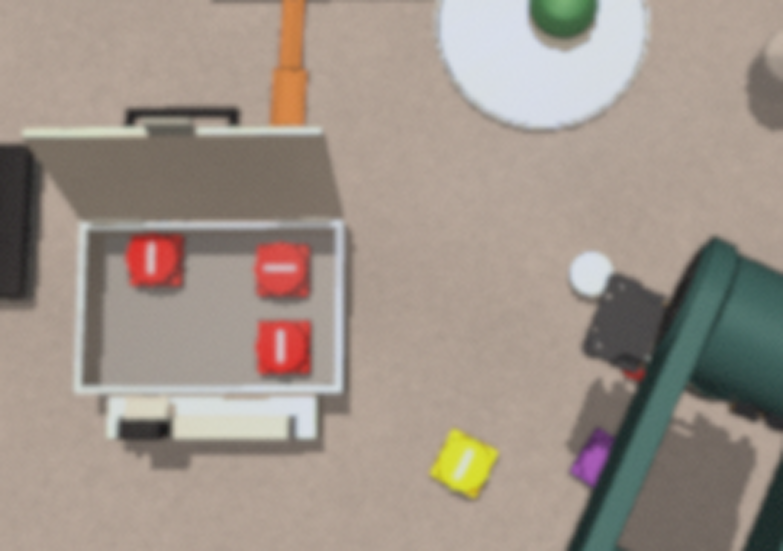

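Request:
{"api": "send_rows", "payload": {"increments": [[[0.2,0.02,0.002,0,0],[0.2,0.05,0.002,0,0],[0.2,0.08,0.002,0,0],[0.2,0.1,0.002,0,0],[0.2,0.112,0.002,0,0],[0.2,0.117,0.002,0,0],[0.5,0.117,0.002,0,0],[0.6,0.117,0.002,0,0],[0.6,0.117,0.002,0,0],[0.6,0.117,0.002,0,0],[0.6,0.117,0.002,0,0],[0.6,0.117,0.002,0,0]]]}}

```text
time_s: 22.93
ee_pos: [0.4375, -0.1565, 0.0243]
ee_rot: [1.487, 0.997, -1.51]
contact_force: [1.3, 1.0, 4.9]
width: 0.0516
```

Request:
{"api": "send_rows", "payload": {"increments": [[[0.6,-0.02,0,0,0],[0.6,-0.06,0,0,0],[0.6,-0.1,0,0,0],[0.6,-0.14,0,0,0],[0.6,-0.14,0,0,0],[0.6,-0.14,0,0,0],[0.6,-0.14,0,0,0]]]}}

```text
time_s: 23.52
ee_pos: [0.4387, -0.1558, 0.1634]
ee_rot: [1.487, 0.998, -1.511]
contact_force: [0.1, 0.8, -1.1]
width: 0.0515
```

```bash
python3 -c "
from h import *
plan((.458,.327,.165),-91)
"
```

```text
t 23.52 pos [ 0.4387 -0.1558  0.1634] F [ 0.0507  0.7799 -1.1302] w 0.0515 q [-0.4565 -0.0751  1.6451 -0.0092  1.5827  1.5147]
[[-0.014   0.9208 -0.3898]
 [-0.0034 -0.3898 -0.9209]
 [-0.9999 -0.0116  0.0086]]
shift [-0.0035 -0.1705 -0.4521] psi now -112.9 twist -21.93984353243735 tilt 0.8267045192349598
```

Request:
{"api": "send_rows", "payload": {"increments": [[[0.6,-0.004,-0.17,-0.452,-22],[0.6,-0.004,-0.17,-0.452,-22],[0.6,-0.004,-0.17,-0.452,-22],[0.6,-0.004,-0.17,-0.452,-22],[0.6,-0.004,-0.17,-0.452,-22],[0.6,-0.004,-0.17,-0.452,-22],[0.6,-0.004,-0.17,-0.452,-22],[0.6,-0.004,-0.17,-0.452,-22],[0.6,-0.004,-0.17,-0.452,-22],[0.6,-0.004,-0.17,-0.452,-22],[0.6,-0.004,-0.17,-0.452,-22],[0.6,-0.004,-0.17,-0.452,-22]]]}}

```text
time_s: 24.52
ee_pos: [0.4562, 0.3297, 0.1617]
ee_rot: [1.206, 1.213, -1.236]
contact_force: [0.1, -0.2, -1.2]
width: 0.0518
```

Request:
{"api": "send_rows", "payload": {"increments": [[[0.6,0,0,0,0],[0.6,0,0,0,0]]]}}

```text
time_s: 24.68
ee_pos: [0.4541, 0.33, 0.1576]
ee_rot: [1.198, 1.216, -1.241]
contact_force: [-0.0, -0.1, -1.1]
width: 0.0513
```

```bash
python3 -c "
from h import *
plan((.458,.327,.0335),-91)
save(cam('side'),'s4',(180,100,400,300),3)
"
```

```text
t 24.68 pos [0.4541 0.33   0.1576] F [-0.0088 -0.0859 -1.1438] w 0.0513 q [0.5243 0.1522 1.4219 0.0052 1.5949 2.1059]
[[-0.0263  0.9996 -0.0107]
 [-0.0092 -0.0109 -0.9999]
 [-0.9996 -0.0262  0.0095]]
shift [0.1239 0.0072 0.0018] psi now -90.6 twist 0.38949987452406276 tilt 1.5950300171977343
```

View pics/s4.png

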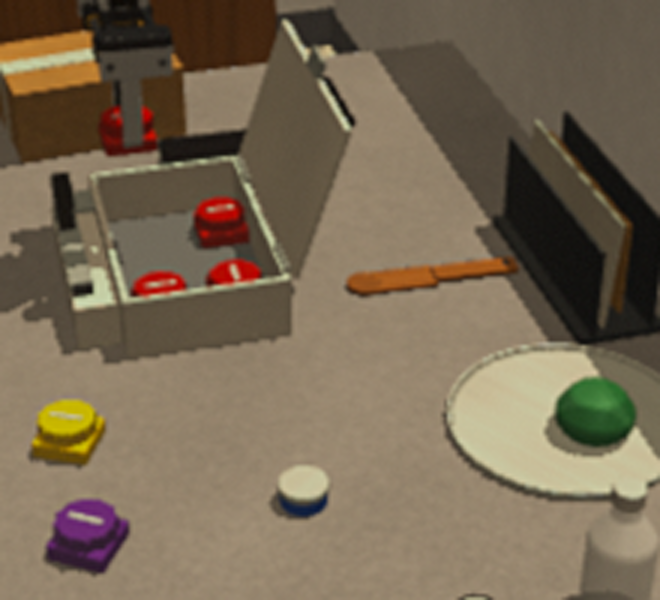

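Request:
{"api": "send_rows", "payload": {"increments": [[[0.6,0.03,0.003,0.002,0],[0.6,0.06,0.006,0.002,0],[0.6,0.09,0.007,0.002,0],[0.6,0.11,0.007,0.002,0],[0.6,0.118,0.007,0.002,0],[0.6,0.122,0.007,0.002,0],[0.6,0.124,0.007,0.002,0],[0.35,0.124,0.007,0.002,0],[0.35,0.124,0.007,0.002,0],[0.35,0.124,0.007,0.002,0],[0.35,0.124,0.007,0.002,0],[0.35,0.124,0.007,0.002,0]]]}}

```text
time_s: 25.73
ee_pos: [0.4591, 0.326, 0.0353]
ee_rot: [1.201, 1.214, -1.239]
contact_force: [0.1, 0.2, 0.8]
width: 0.0612
```

Request:
{"api": "send_rows", "payload": {"increments": [[[0.35,-0.02,0,0,0],[0.35,-0.06,0,0,0],[0.35,-0.1,0,0,0],[0.5,-0.14,0,0,0],[0.7,-0.16,0,0,0],[0.9,-0.16,0,0,0]]]}}

```text
time_s: 26.23
ee_pos: [0.4656, 0.3291, 0.2031]
ee_rot: [1.212, 1.211, -1.227]
contact_force: [0.4, 0.4, 1.0]
width: 0.0445
```

```bash
python3 -c "
from h import *
c=cam('side')
for o in cases(c): print(o[0],o[1],o[2])
save(c,'s5',(180,100,400,300),3)
c=cam('top')
for o in cases(c): print(o[0],o[1],o[2])
plan((.55,.1,.25),-91)
"
```

```text
[232.4154 193.9215] [0.4585 0.2229] 0.22798580087953724
[257.4559 190.201 ] [0.5342 0.2242] 88.04451953494349
[227.0505 178.6659] [0.4578 0.3373] 88.18069670799288
[253.278 173.219] [0.5469 0.3493] 5.648277972133656
[192.1463 250.0528] [nan nan] nan
[227.5018 249.4259] [0.4554 0.209 ] 89.66431862812075
[226.7344 222.5775] [0.5311 0.2094] 88.82250254669066
[182.9863 218.0981] [0.5432 0.3358] 1.1447171077381029
t 26.33 pos [0.4632 0.3276 0.1962] F [ 0.2426 -0.2849 -0.664 ] w 0.0368 q [0.5132 0.1474 1.3504 0.0043 1.6658 2.0966]
[[-0.0212  0.9997 -0.0122]
 [-0.007  -0.0123 -0.9999]
 [-0.9997 -0.0211  0.0073]]
shift [-0.054   0.0885  0.2269] psi now -90.7 twist 0.30223630604598384 tilt 1.281574682522365h.py:42: RuntimeWarning: invalid value encountered in divide
  ctr=(P*w[:,None]).sum(0)/w.sum(); q=P-ctr; C=(q*w[:,None]).T@q/w.sum()
```

View pics/s5.png

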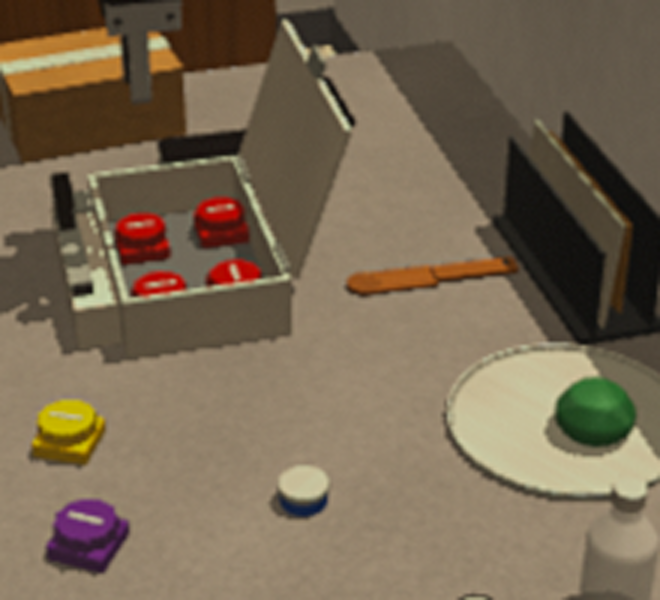

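Request:
{"api": "send_rows", "payload": {"increments": [[[1,-0.04,0,0,0],[1,-0.08,0,0,0],[1,-0.11,0,0,0],[1,-0.115,0.07,0.04,0],[1,-0.115,0.22,0.13,0],[1,-0.115,0.22,0.13,0],[1,-0.115,0.22,0.13,0],[1,-0.115,0.22,0.13,0],[1,-0.115,0.22,0.13,0],[1,-0.115,0.22,0.13,0],[1,-0.115,0.22,0.13,0],[1,-0.115,0.22,0.13,0]]]}}

```text
time_s: 27.33
ee_pos: [0.6835, 0.1957, 0.3041]
ee_rot: [1.2, 1.217, -1.242]
contact_force: [0.5, -0.7, 0.0]
width: 0.0005
```

```bash
python3 -c "
from h import *
plan((.685,.19,.205),-91)
c=cam('top')
save(c,'t5',(130,130,400,320),2.9)
for u,v in ((139,175.5),(241.5,175.5)): print(onz(c,u,v,.22))
"
```

```text
t 27.33 pos [0.6835 0.1957 0.3041] F [ 0.5178 -0.7097  0.0454] w 0.0005 q [ 0.2002  0.5052  0.679  -0.0023  1.9853  1.7826]
[[-0.027   0.9996 -0.0124]
 [-0.0076 -0.0126 -0.9999]
 [-0.9996 -0.0269  0.0079]]
shift [0.0991 0.0042 0.0049] psi now -90.7 twist 0.28938680886705015 tilt 1.6052007373292643
[0.6301 0.3876 0.22  ]
[0.6241 0.1403 0.22  ]
```

View pics/t5.png

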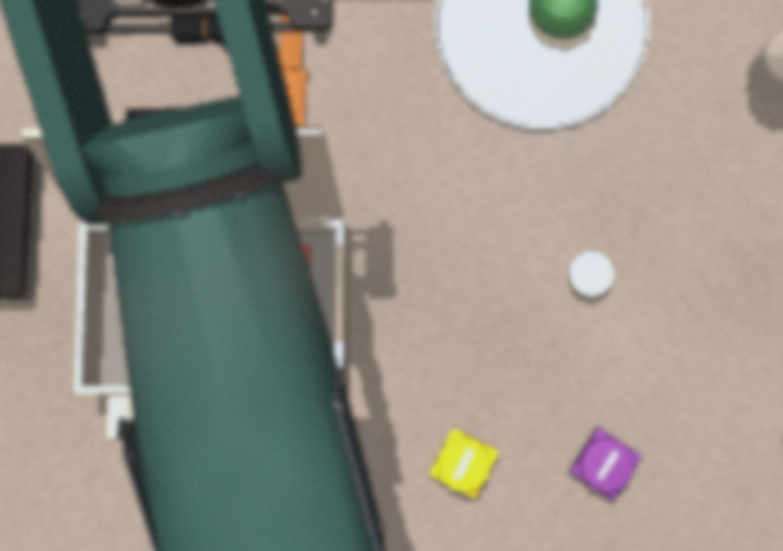

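Request:
{"api": "send_rows", "payload": {"increments": [[[1,0,0.005,0.006,0],[1,0.03,0.005,0.006,0],[1,0.06,0.005,0.006,0],[1,0.085,0.005,0.006,0],[1,0.097,0.005,0.006,0],[1,0.097,0.005,0.006,0],[1,0.097,0.005,0.006,0]]]}}

```text
time_s: 27.97
ee_pos: [0.685, 0.1904, 0.2097]
ee_rot: [1.2, 1.217, -1.238]
contact_force: [-0.3, 0.8, 1.3]
width: 0.0002
```

```bash
python3 -c "
from h import *
plan((.5,.19,.205),-91)
save(cam('side'),'s6',(180,60,400,260),3)
"
```

```text
t 27.97 pos [0.685  0.1904 0.2097] F [-0.2742  0.7658  1.3447] w 0.0002 q [ 0.1925  0.4801  0.9009 -0.0024  1.7857  1.773 ]
[[-0.0241  0.9997 -0.0101]
 [-0.0071 -0.0102 -0.9999]
 [-0.9997 -0.0241  0.0074]]
shift [ 0.0092 -0.1848  0.0022] psi now -90.6 twist 0.4241326564527981 tilt 1.44165436920584
```

View pics/s6.png

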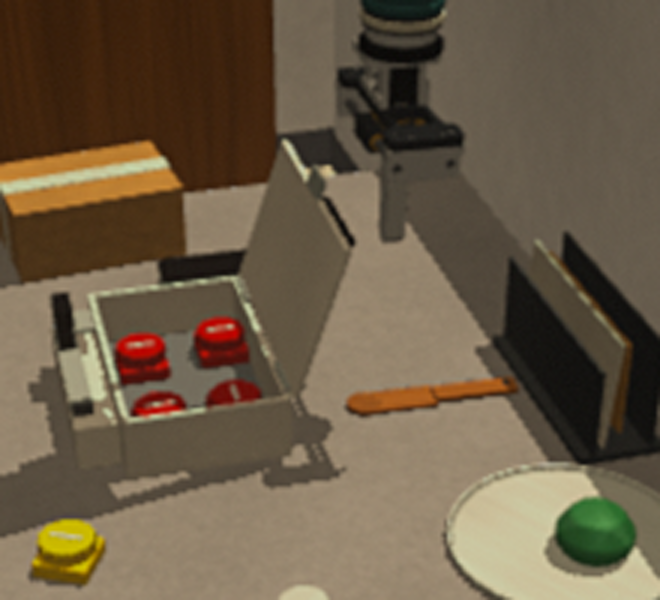

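The fingers are behind the lid and below its top edge, clear of the handle. I push the lid towards the robot.

Request:
{"api": "send_rows", "payload": {"increments": [[[1,0.005,-0.02,0,0],[1,0.007,-0.04,0,0],[1,0.007,-0.055,0,0],[1,0.008,-0.07,0,0],[1,0.008,-0.085,0,0],[1,0.008,-0.1,0,0],[1,0.008,-0.115,0,0],[1,0.008,-0.13,0,0],[1,0.008,-0.145,0,0],[1,0.008,-0.16,0,0],[1,0.008,-0.175,0,0],[1,0.008,-0.185,0,0]]]}}

```text
time_s: 29.02
ee_pos: [0.501, 0.1928, 0.211]
ee_rot: [1.206, 1.212, -1.23]
contact_force: [-0.5, 0.1, 0.8]
width: 0.0006
```

```bash
python3 -c "
from h import *
plan((.5,.19,.205),-91)
save(cam('side'),'s7',(180,60,400,260),3)
"
```

```text
t 29.02 pos [0.501  0.1928 0.211 ] F [-0.4594  0.0664  0.8463] w 0.0006 q [ 0.2621  0.0715  1.4045 -0.0007  1.6815  1.8428]
[[-0.0151  0.9998 -0.0099]
 [-0.0048 -0.0099 -0.9999]
 [-0.9999 -0.0151  0.005 ]]
shift [ 0.006  -0.0008  0.0028] psi now -90.6 twist 0.43448340180827927 tilt 0.9106891011076381
```

View pics/s7.png

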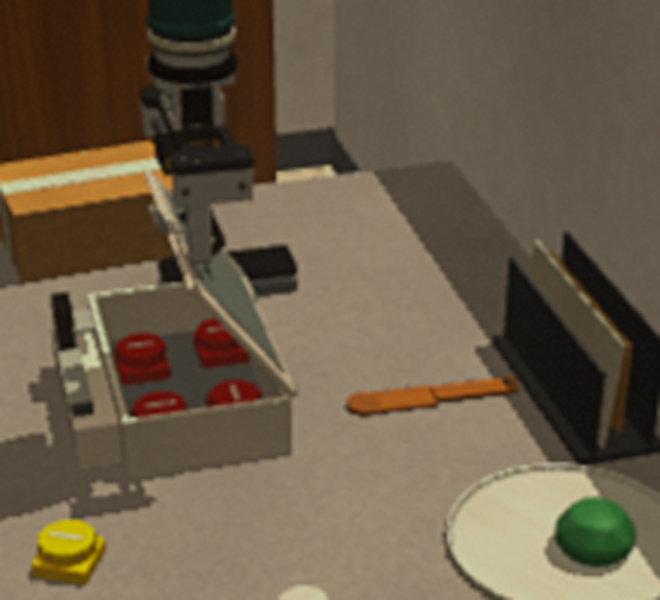

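Request:
{"api": "send_rows", "payload": {"increments": [[[1,-0.04,0,0,0],[1,-0.08,0,0,0],[1,-0.08,0,0,0],[1,-0.08,-0.02,-0.05,0],[1,-0.08,-0.12,-0.24,0],[1,-0.08,-0.12,-0.24,0],[1,-0.08,-0.12,-0.24,0],[1,-0.08,-0.12,-0.24,0],[1,-0.08,-0.12,-0.24,0],[1,-0.08,-0.12,-0.24,0],[1,-0.08,-0.12,-0.24,0],[1,-0.08,-0.12,-0.24,0]]]}}

```text
time_s: 30.07
ee_pos: [0.3832, 0.4355, 0.2926]
ee_rot: [1.204, 1.214, -1.227]
contact_force: [0.3, -0.1, 0.6]
width: 0.0003
```

Request:
{"api": "send_rows", "payload": {"increments": [[[1,0,0,0,0],[1,0,0,0,0],[1,0,0,0,0],[1,0,0,0,0],[1,0,0,0,0],[1,0,0,0,0],[1,0,0,0,0],[1,0,0,0,0],[1,0,0,0,0],[1,0,0,0,0],[1,0,0,0,0],[1,0,0,0,0]]]}}

```text
time_s: 31.07
ee_pos: [0.3832, 0.4355, 0.2926]
ee_rot: [1.204, 1.214, -1.227]
contact_force: [-0.2, 0.3, -0.2]
width: 0.0003
```

```bash
python3 -c "
from h import *
st()
save(cam('side'),'s8',(180,60,400,260),3)
save(cam('top'),'t8',(130,150,290,300),5)
"
```

```text
t 31.07 pos [0.3832 0.4355 0.2926] F [-0.1521  0.3313 -0.1925] w 0.0003 q [0.7474 0.1632 1.143  0.0075 1.8492 2.3272]
[[-0.015   0.9999 -0.007 ]
 [-0.0041 -0.0071 -1.    ]
 [-0.9999 -0.015   0.0042]]
```

View pics/s8.png

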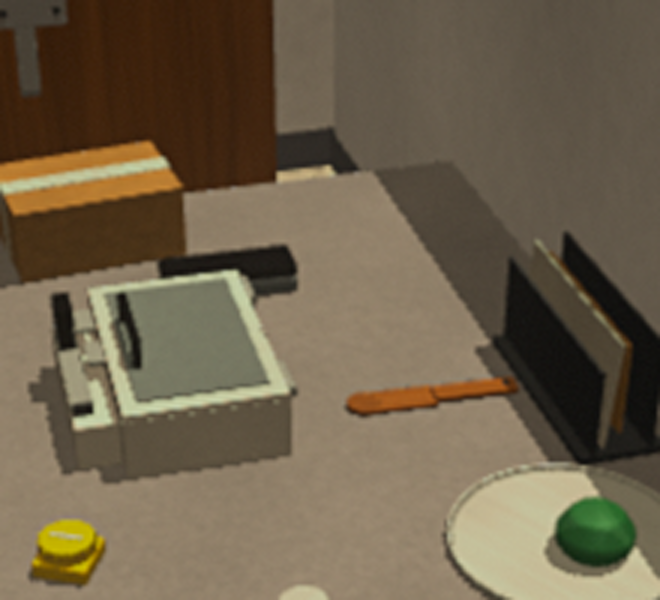

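View pics/t8.png

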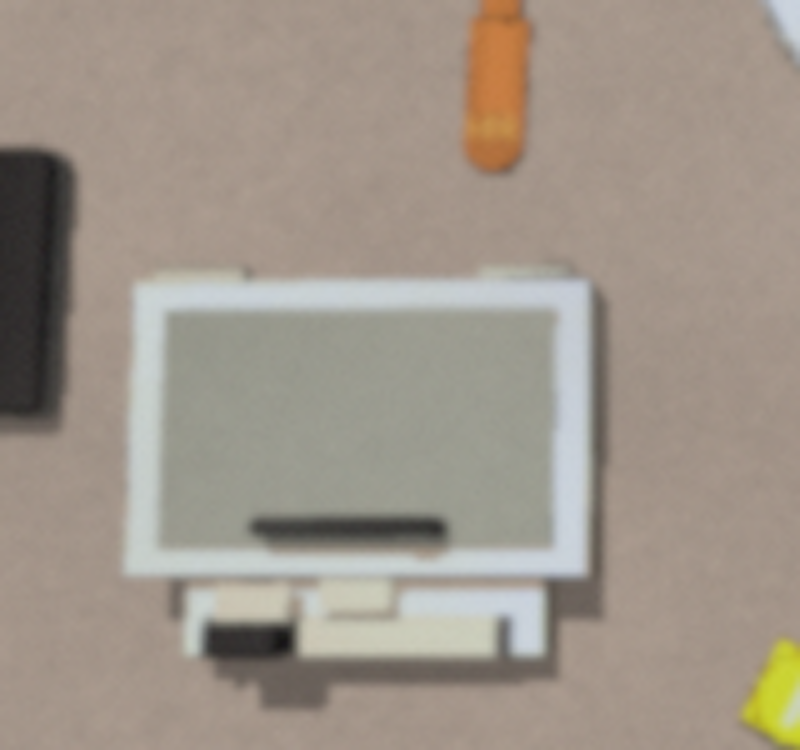

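```bash
python3 -c "
from h import *
c=cam('top'); d=cam('side')
f=lambda a,b,z: onz(c,130+a/5,150+b/5,z)[:2]
print('catch',f(204,622,.102),f(280,657,.102),f(243,640,.102))
print('handle',f(250,527,.107),f(447,527,.107),f(348,527,.107))
g=lambda a,b:(180+a/3,60+b/3)
print('side catch top',onz(d,*g(61,295),.102)[:2],onz(d,*g(72,346),.102)[:2])
print('side handle',onz(d,*g(122,296),.107),onz(d,*g(135,362),.107))
plan((.381,.395,.15),-91)
"
```

```text
catch [0.3893 0.3434] [0.3703 0.3032] [0.3795 0.3228]
handle [0.4383 0.3183] [0.4361 0.2145] [0.4372 0.2666]
side catch top [0.3837 0.339 ] [0.3806 0.2365]
side handle [0.4419 0.3111 0.107 ] [0.4329 0.1831 0.107 ]
t 31.27 pos [0.3832 0.4355 0.2926] F [ 0.4311  0.8803 -0.5717] w 0.0005 q [0.7473 0.1631 1.143  0.0074 1.8492 2.3272]
[[-0.0149  0.9999 -0.0071]
 [-0.0041 -0.0072 -1.    ]
 [-0.9999 -0.0149  0.0042]]
shift [0.1428 0.0002 0.0399] psi now -90.4 twist 0.5938014921089234 tilt 0.8854033743876821
```

Request:
{"api": "send_rows", "payload": {"increments": [[[1,0.03,0.001,0.04,0],[1,0.07,0.001,0.05,0],[1,0.11,0.001,0.05,0],[1,0.145,0.001,0.05,0],[1,0.17,0.001,0.05,0],[1,0.185,0.001,0.05,0],[1,0.193,0.001,0.05,0],[1,0.193,0.001,0.05,0],[1,0.193,0.001,0.05,0]]]}}

```text
time_s: 32.02
ee_pos: [0.3813, 0.385, 0.1005]
ee_rot: [1.205, 1.214, -1.226]
contact_force: [-0.6, 0.3, -0.5]
width: 0.0004
```

```bash
python3 -c "
from h import *
plan((.381,.301,.099),-91)
c=cam('side')
save(c,'s9',(160,60,300,200),4)
"
```

```text
t 32.02 pos [0.3813 0.385  0.1005] F [-0.6308  0.3065 -0.4729] w 0.0004 q [0.6817 0.1323 1.56   0.0063 1.4625 2.2588]
[[-0.0142  0.9999 -0.007 ]
 [-0.0035 -0.0071 -1.    ]
 [-0.9999 -0.0142  0.0036]]
shift [0.0018 0.0003 0.084 ] psi now -90.4 twist 0.5984949265115631 tilt 0.8369492052019786
```

View pics/s9.png

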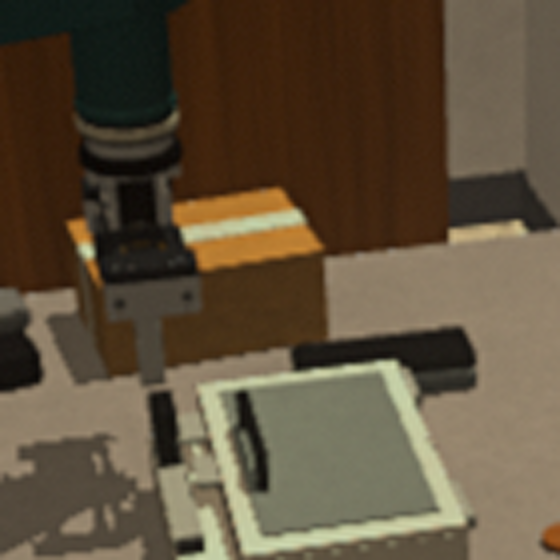

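Request:
{"api": "send_rows", "payload": {"increments": [[[1,0.002,0,0.015,0],[1,0.002,0,0.025,0],[1,0.002,0,0.033,0],[1,0.002,0,0.041,0],[1,0.002,0,0.049,0],[1,0.002,0,0.057,0],[1,0.002,0,0.065,0],[1,0.002,0,0.072,0],[1,0.002,0,0.078,0],[1,0.002,0,0.082,0],[1,0.002,0,0.084,0],[1,0.002,0,0.084,0]]]}}

```text
time_s: 33.07
ee_pos: [0.3812, 0.305, 0.0999]
ee_rot: [1.214, 1.22, -1.22]
contact_force: [0.9, 13.7, -1.5]
width: 0.0004
```

Request:
{"api": "send_rows", "payload": {"increments": [[[1,0,0,0.002,0],[1,0,0,0.002,0],[1,0,0,-0.02,0],[1,0,0,-0.05,0],[1,-0.04,0,-0.06,0],[1,-0.08,0,-0.08,0],[1,-0.12,0,-0.1,0],[0.7,-0.13,0,-0.12,0],[0.6,-0.13,0,-0.12,0],[0.6,-0.13,0,-0.12,0]]]}}

```text
time_s: 33.9
ee_pos: [0.3836, 0.4237, 0.2305]
ee_rot: [1.212, 1.219, -1.22]
contact_force: [0.6, -0.6, 0.1]
width: 0.0169
```

```bash
python3 -c "
from h import *
save(cam('side'),'s10',(180,100,300,200),5)
c=cam('top');save(c,'t10',(130,150,290,300),5)
h=cv2.cvtColor(c['image'],cv2.COLOR_RGB2GRAY)
print(h[270:285,175:215:1][7])
plan((.438,.268,.18),-179)
"
```

```text
[180 193 195 196 196 197 196 199 199 199 200 200 199 199 194 169 115  62
  52  49  52  52  51  53  51  52  53  54  52  48  38  23  34  74 133 182
 201 204 205 203]
t 34.0 pos [0.383  0.4222 0.2281] F [ 0.0552 -0.3401  0.0784] w 0.0249 q [0.7272 0.1368 1.2994 0.0126 1.7151 2.3073]
[[-0.0155  0.9999 -0.0076]
 [ 0.0028 -0.0075 -1.    ]
 [-0.9999 -0.0155 -0.0027]]
shift [0.0468 0.0569 0.1539] psi now -90.4 twist 88.56650634574771 tilt 0.904411671125486
```

View pics/s10.png

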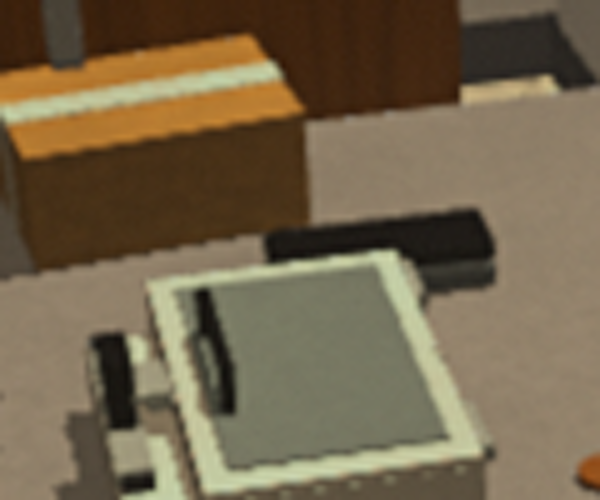

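View pics/t10.png

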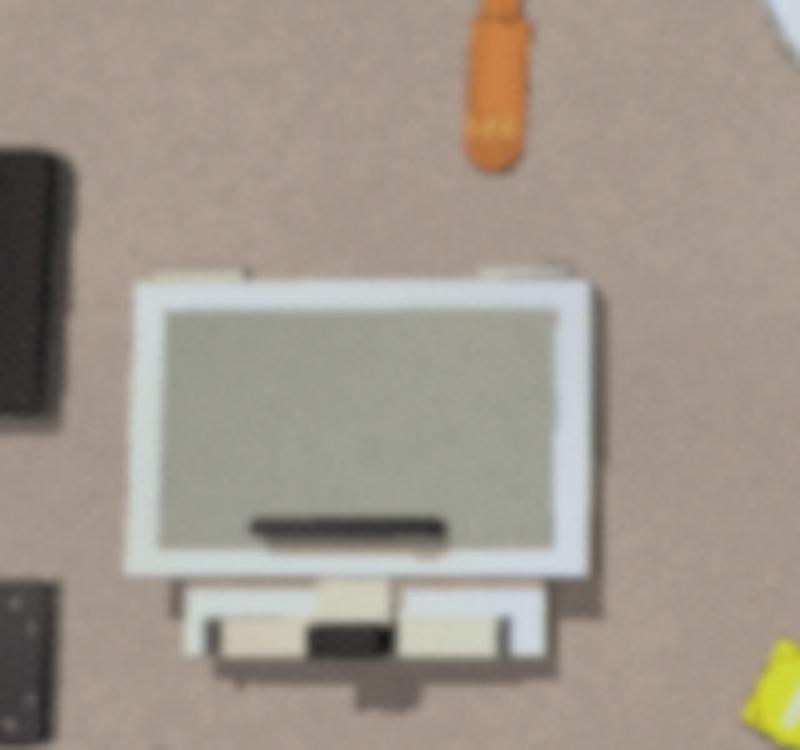

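Request:
{"api": "send_rows", "payload": {"increments": [[[0.6,0,0.057,0.154,-91],[0.6,0,0.057,0.154,-91],[0.6,0,0.057,0.154,-91],[0.6,0,0.057,0.154,-91],[0.6,0,0.057,0.154,-91],[0.6,0,0.057,0.154,-91],[0.6,0.045,0.057,0.154,-91],[0.6,0.045,0.057,0.154,-91],[0.6,0.045,0.057,0.154,-91],[0.6,0.045,0.057,0.154,-91],[0.6,0.045,0.057,0.154,-91],[0.6,0.045,0.057,0.154,-91]]]}}

```text
time_s: 35.0
ee_pos: [0.4365, 0.2658, 0.1789]
ee_rot: [0.089, 1.589, -0.091]
contact_force: [0.0, 1.0, 0.4]
width: 0.0374
```

```bash
python3 -c "
from h import *
plan((.4385,.268,.102),0)
"
```

```text
t 35.0 pos [0.4365 0.2658 0.1789] F [0.0083 0.9926 0.3641] w 0.0374 q [0.4302 0.0251 1.5162 0.0087 1.6188 0.5448]
[[-0.0205  0.114   0.9933]
 [ 0.0002  0.9935 -0.1141]
 [-0.9998 -0.0022 -0.0204]]
shift [0.0769 0.0026 0.0033] psi now -6.6 twist -6.550974049870092 tilt 1.1763449474458854
```

Request:
{"api": "send_rows", "payload": {"increments": [[[0.6,0.02,0.003,0.003,-7],[0.6,0.045,0.003,0.003,-7],[0.6,0.065,0.003,0.003,-7],[0.6,0.073,0.003,0.003,-7],[0.6,0.077,0.003,0.003,-7],[0.6,0.077,0.003,0.003,-7],[0.9,0.077,0.003,0.003,-7],[0.95,0.077,0.003,0.003,-7],[0.95,0.077,0.003,0.003,-7],[0.95,0.077,0.003,0.003,-7],[0.95,0.077,0.003,0.003,-7],[0.95,0.077,0.003,0.003,-7]]], "newtons": 30}}

```text
time_s: 36.0
ee_pos: [0.4405, 0.2687, 0.103]
ee_rot: [-0.005, 1.586, 0.007]
contact_force: [4.9, 0.3, -0.2]
width: 0.009
```

```bash
python3 -c "
from h import *
plan((.4385,.268,.102),0)
save(cam('side'),'s11',(180,80,300,200),5)
"
```

```text
t 36.0 pos [0.4405 0.2687 0.103 ] F [ 4.8599  0.2627 -0.1613] w 0.009 q [0.433  0.0738 1.6189 0.0074 1.4617 0.4248]
[[-0.0148 -0.0074  0.9999]
 [ 0.0013  1.      0.0074]
 [-0.9999  0.0014 -0.0148]]
shift [ 0.0011 -0.0007 -0.002 ] psi now 0.4 twist 0.42346263521670835 tilt 0.849763106697609
```

View pics/s11.png

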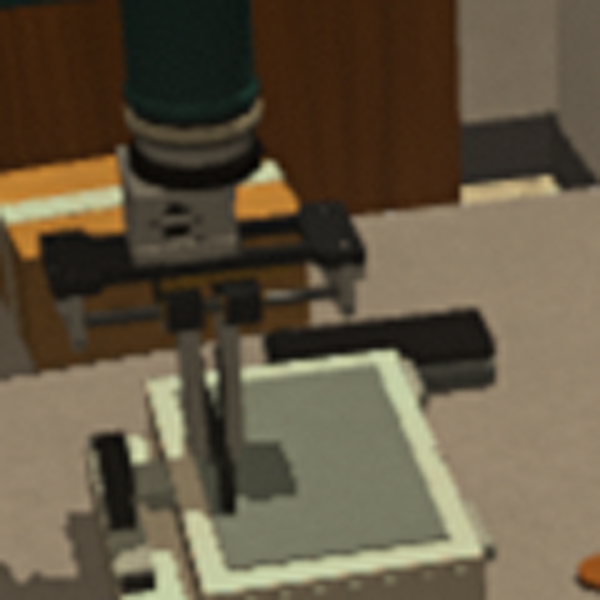

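Request:
{"api": "send_rows", "payload": {"increments": [[[0.95,-0.0005,0,0,0],[0.95,-0.001,0,0,0],[0.95,-0.0015,0,0,0],[0.95,-0.002,0,0,0],[0.95,-0.002,0,0,0],[0.95,-0.002,0,0,0]]]}}

```text
time_s: 36.55
ee_pos: [0.441, 0.2687, 0.1049]
ee_rot: [-0.005, 1.585, 0.007]
contact_force: [5.9, 1.1, -4.1]
width: 0.0091
```

Request:
{"api": "send_rows", "payload": {"increments": [[[0.95,-0.0005,0,0,0],[0.95,-0.001,0,0,0],[0.95,-0.0015,0,0,0],[0.95,-0.0015,0,0,0],[0.95,-0.0015,0,0,0]]]}}

```text
time_s: 36.97
ee_pos: [0.4412, 0.2687, 0.1054]
ee_rot: [-0.005, 1.585, 0.007]
contact_force: [4.9, 1.2, -6.9]
width: 0.0088
```

Request:
{"api": "send_rows", "payload": {"increments": [[[0.95,-0.0015,0,0,0],[0.95,-0.002,0,0,0],[0.95,-0.0025,0,0,0],[0.95,-0.0025,0,0,0],[0.95,-0.0025,0,0,0]]]}}

```text
time_s: 37.38
ee_pos: [0.4414, 0.2687, 0.1061]
ee_rot: [-0.005, 1.585, 0.006]
contact_force: [6.5, 2.1, -12.0]
width: 0.0088
```

Request:
{"api": "send_rows", "payload": {"increments": [[[0.95,-0.0018,0,0,0],[0.95,-0.0018,0,0,0],[0.95,-0.0018,0,0,0],[0.95,-0.0018,0,0,0],[0.95,-0.0018,0,0,0]]]}}

```text
time_s: 37.8
ee_pos: [0.4413, 0.2687, 0.106]
ee_rot: [-0.005, 1.586, 0.006]
contact_force: [7.2, 2.2, -11.3]
width: 0.009
```

Request:
{"api": "send_rows", "payload": {"increments": [[[0.95,0.001,0,0,0],[0.95,0.002,0,0,0],[0.95,0.003,0,0,0],[0.95,0.003,0,0,0],[0.65,0.003,0,0,0],[0.65,0.003,0,0,0],[0.65,0.003,0,0,0],[0.65,0.003,0,0,0],[0.65,0.003,0,0,0],[0.65,-0.04,0,0,0],[0.65,-0.08,0,0,0],[0.65,-0.11,0,0,0]]]}}

```text
time_s: 38.8
ee_pos: [0.4431, 0.2687, 0.2188]
ee_rot: [-0.004, 1.584, 0.007]
contact_force: [-0.4, -0.0, -0.2]
width: 0.033
```

```bash
python3 -c "
from h import *
save(cam('side'),'s12',(180,80,420,380),2)
plan((.578,-.347,.2),0)
"
```

```text
t 38.85 pos [0.446 0.27  0.226] F [1.878  0.3474 3.071 ] w 0.033 q [0.431  0.0206 1.4277 0.0071 1.6922 0.4248]
[[-0.002  -0.007   1.    ]
 [ 0.0069  1.      0.007 ]
 [-1.      0.0069 -0.0019]]
shift [ 0.0215 -0.6181  0.1277] psi now 0.4 twist 0.4037945140888439 tilt 0.4096780654181684
```

View pics/s12.png

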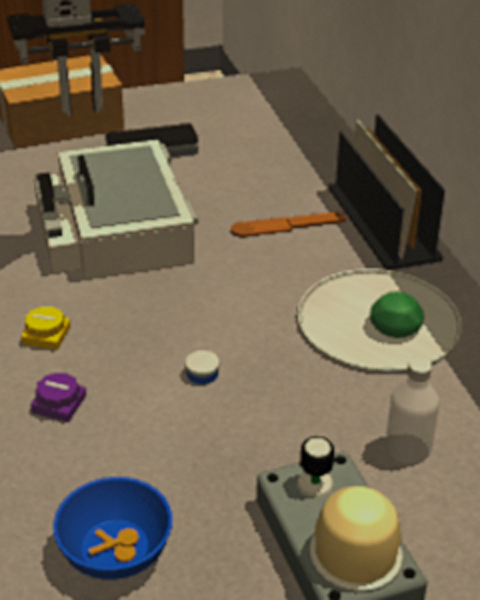

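The lid is closed, the catch is over the tab and the knob is still out. Next I push the knob home.

Request:
{"api": "send_rows", "payload": {"increments": [[[1,0.02,-0.45,0.093,0],[1,0.02,-0.45,0.093,0],[1,0.02,-0.45,0.093,0],[1,0.02,-0.45,0.093,0],[1,0.02,-0.45,0.093,0],[1,0.02,-0.45,0.093,0],[1,0.02,-0.45,0.093,0],[1,0.02,-0.45,0.093,0],[1,0.02,-0.45,0.093,0],[1,0.02,-0.45,0.093,0],[1,0.02,-0.45,0.093,0],[1,0.02,-0.45,0.093,0]]]}}

```text
time_s: 39.85
ee_pos: [0.5421, -0.1861, 0.201]
ee_rot: [0.003, 1.574, 0.003]
contact_force: [-0.4, 0.9, -0.1]
width: 0.0002
```

Request:
{"api": "send_rows", "payload": {"increments": [[[1,0,-0.168,0.035,0],[1,0,-0.168,0.035,0],[1,0,-0.168,0.035,0],[1,0,-0.168,0.035,0],[1,0,-0.168,0.035,0],[1,0,-0.168,0.035,0],[1,0,-0.168,0.035,0]]]}}

```text
time_s: 40.43
ee_pos: [0.5769, -0.3536, 0.1994]
ee_rot: [0.005, 1.575, 0.004]
contact_force: [-0.2, -0.3, -0.4]
width: 0.0005
```

```bash
python3 -c "
from h import *
plan((.579,-.347,.12),0)
"
```

```text
t 40.43 pos [ 0.5769 -0.3536  0.1994] F [-0.1658 -0.2772 -0.3701] w 0.0005 q [-0.6346  0.3831  1.0537  0.002   1.7121 -0.6333]
[[-0.0046  0.001   1.    ]
 [ 0.0059  1.     -0.001 ]
 [-1.      0.0059 -0.0046]]
shift [0.0795 0.0061 0.0025] psi now -0.1 twist -0.05496463259376583 tilt 0.42784010110643955
```

Request:
{"api": "send_rows", "payload": {"increments": [[[1,0.03,0.006,0.002,0],[1,0.06,0.006,0.002,0],[1,0.08,0.006,0.002,0],[1,0.087,0.006,0.002,0],[1,0.092,0.006,0.002,0],[1,0.097,0.006,0.002,0],[1,0.102,0.006,0.002,0],[1,0.106,0.006,0.002,0],[1,0.109,0.006,0.002,0],[1,0.109,0.006,0.002,0],[1,0.109,0.006,0.002,0]]]}}

```text
time_s: 41.35
ee_pos: [0.5797, -0.3464, 0.0942]
ee_rot: [0.003, 1.571, 0.003]
contact_force: [-1.3, 3.1, 7.1]
width: 0.0006
```

Request:
{"api": "send_rows", "payload": {"increments": [[[1,0.004,0,0,0],[1,0.006,0,0,0],[1,0.006,0,0,0],[1,0.006,0,0,0]]]}}

```text
time_s: 41.68
ee_pos: [0.5799, -0.3463, 0.0942]
ee_rot: [0.001, 1.569, 0.002]
contact_force: [-5.7, 3.8, 13.8]
width: 0.0003
```

Request:
{"api": "send_rows", "payload": {"increments": [[[1,0,0,0,0],[1,-0.03,0,0,0],[1,-0.07,0,0,0],[1,-0.11,0,0,0],[1,-0.15,0,0,0],[1,-0.15,0,0,0],[1,-0.15,0,0,0]]]}}

```text
time_s: 42.27
ee_pos: [0.5813, -0.3473, 0.2498]
ee_rot: [-0.004, 1.56, -0.003]
contact_force: [-0.6, 0.2, -1.1]
width: 0.0003
```

```bash
python3 -c "
from h import *
st()
d=cam('side');save(d,'s13',(180,80,420,380),2)
save(d,'s14',(290,260,410,400),4)
save(cam('top'),'t13',None,1.4)
"
```

```text
t 42.27 pos [ 0.5813 -0.3473  0.2498] F [-0.6443  0.1976 -1.1354] w 0.0003 q [-0.6234  0.3675  0.9755  0.0023  1.7874 -0.6239]
[[ 0.0104 -0.001   0.9999]
 [-0.0047  1.      0.001 ]
 [-0.9999 -0.0047  0.0104]]
```

View pics/s13.png

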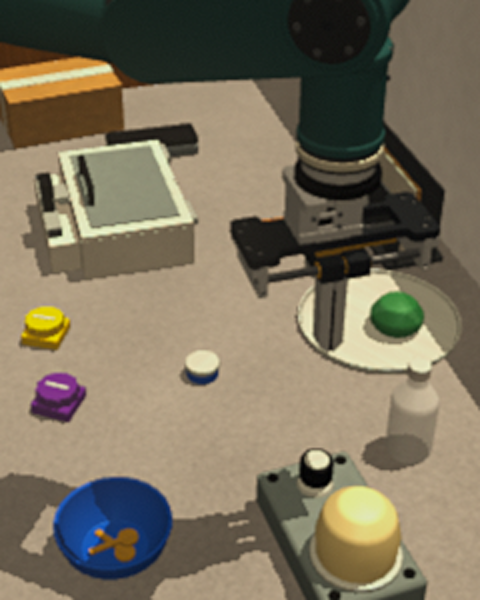

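View pics/s14.png

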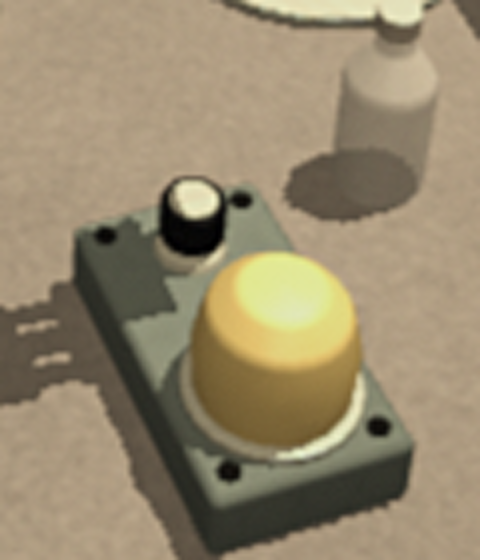

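View pics/t13.png

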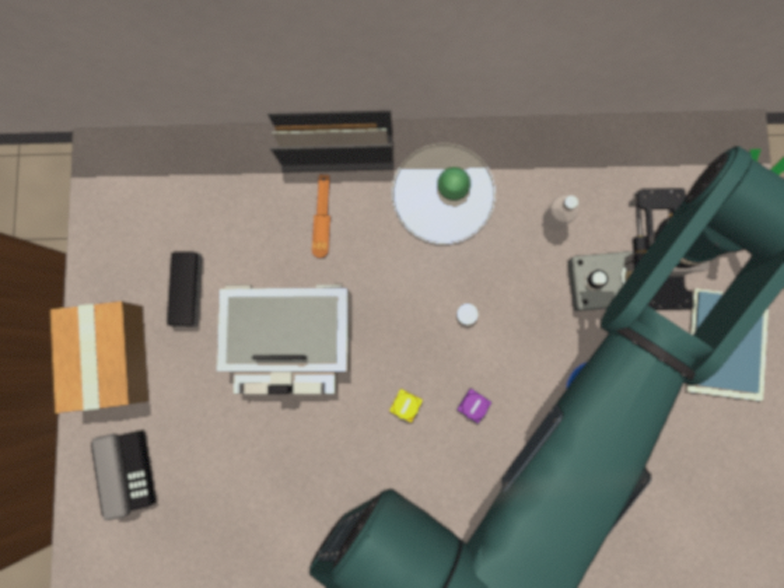

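The knob is home: the green band is gone at crop (192,240). The lid is shut, the catch is over the tab at (281,389), nothing else has moved and the arm is clear. I hand the job in.

```bash
python3 -c "
from workcell import arm
print(arm.job_done())"
```

```text
the job is handed in; nothing more can be done
None
```

The job is done and handed in at about 42 s. No verdict was reported, so this rests on my own checks.

- **Light on:** I pulled the knob out. Its green stem band still showed in the picture taken just after the tug.
- **Pill cases:** All four red cases were out. I set them in the box as a 2 x 2 layer, and the pictures showed all four in place before the lid closed.
- **Lid and catch:** I tipped the lid over and it closed. I pushed the catch to its end stop, where it travelled about 55 mm and ended with 14 N against the stop, in line with the tab.
- **Tug:** The upward pull at the handle rose in steps of 4, 7 and 12 N. I held it at about 11 to 12 N for about 0.4 s, then released it.
- **Light off:** I then pushed the knob home. It stopped with its top at the 80 mm home height under 14 N, and the last picture shows no green band.
- **Final pictures:** The lid is closed, the catch is locked over the tab, the arm is clear, and the bystanders and look-alikes look unmoved by eye.

The force on the tongue itself could not be read. I inferred it from the 12 N at the handle. No check failed. The two camera views differed by a few millimetres, and by more for the cases inside the box.

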